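# Assemble a model tower and turret for the crib village

### The arm

A 7-joint arm with a two-finger parallel gripper is mounted at the origin on the work surface. World frame = base frame: x ahead of the robot, y to its left, z up, the work surface at z = 0. Lengths are in m, angles in rad, forces in N, time in s.
With the tool pointing down it reaches from about 0.35 to 0.9 m from the base axis. Payload 7.2 kg.
Tool frame: the origin (TCP) lies midway between the tips of the shut fingers; the grasp point (between the pads) lies 19 mm behind it (r.grip_depth is the z of the grasp point in the tool frame, in m); z points along the fingers, y is the direction in which the jaws open and shut (so a half turn about z gives the same grasp; the last joint's range is limited). The gripper opens to 88 mm and grips with 3 to 60 N. Pads are 20 mm wide; open, the fingers measure 115 mm over their backs; the gripper's body (75 mm by 178 mm) begins 61 mm behind the grasp point.
Start: joints at [-1.242, 0.411, -0.013, 1.596, 0.006, 1.134, -0.082], TCP at [0.242, 0.576, 0.223] pointing down, gripper open.
Joint ranges: [-2.95, 2.95], [-0.29, 1.99], [-1.47, 1.44], [0.14, 2.54], [-1.03, 4.17], [0.13, 1.85], [-2.86, 2.86]. Speed limits (rad/s): [2.39, 2.39, 3.01, 3.01, 3.14, 3.14, 3.14].

### API

Orientations are given as a unit quaternion [w, x, y, z].
In Python, from bench import sensors, capture, camera_params, r, finder gives the robot as it stands. The module is installed in compiled form; this text tells all that it offers.
- The arm moves only by the tool drive_tool, never from a script. Its argument "series" is a list of rows, each an object with "translation": the shift along the tool's x, y, z in mm, a list of three; "turn": the turn, a rotation vector about the tool's x, y, z in degrees, a list of three; "gripper": the finger opening in mm, from 0 to 87.8. In form: [{"translation": [x, y, z], "turn": [wx, wy, wz], "gripper": gripper}, ...]. A call has exactly 8 rows; each row shifts and turns the commanded pose from where the row before left it, along the tool's axes as they then stand; what a row does not reach is not made up. A row lasts 1/12 s, in which the tool goes at most 41.7 mm and 7.16 degrees, less where a joint would pass 70% of its speed; a pose out of reach is approached as far as the arm can. A call is refused whole if a number of a shift passes 41.7 or a number of a turn 7.16, either way. A call with a gripper value outside its range is refused whole. The fingers move at their own pace and stop on an object; "newtons" is the grip in N (left out, the last holds). Time passes only in rows, so rows that do not move let the fingers close, or fill a call up. It gives the time, the measured TCP pose, the force and the opening at its end, in the units of the state.
- sensors.read_state(): the state, without advancing time (a new reading comes with each control period).
- capture(name): name is "scene" or "side" or "wrist"; returns the picture (400x640x3 uint8, blue, green, red); there is no depth.
- camera_params(name): a dict with "vfov" (degrees; the focal length in pixels is half the picture's height over the tangent of half this angle, whatever the lens; pixels are square), "cx", "cy" (the principal point, pixels), "k1" (the pictures are not rectified: a ray, as slopes to the right and down, at radius r is drawn at 1 + k1 r^2 times it, then the intrinsics apply), "rvec" (rotation vector, rad) and "tvec" (3), from world to camera coordinates, as OpenCV has them. Camera axes: x right, y down, z forward; pixel columns grow to the right and rows downward; lengths in m; the calibration is good to about 2 mm. A picture is of the moment at which its call begins: read the wrist's pose just before it. camera_params takes no time and is no camera call; for the wrist camera it gives the pose at the moment of the call.
- r.job_done(): hands the job in, once; it reports no verdict.
Trained networks look in the newest picture that a camera, given by its name, has taken for a name from the list of things; names that differ only in an ending like _2 or _b are one class to them, and where a whole thing is asked for, a point or a joint stands for the part that bears it (a point fixed in the world has none). Each returns a list of dicts, best first, with "conf" (0 to 1); they miss things now and then, are a little off and sometimes report something else, mostly with a low value. They report only what shows in the picture. A call takes as long as a camera call. They do not tell look-alikes from the thing itself.
- finder.masks_of(camera, thing): "region" (400x640 bool, what is visible of it) and "location" ([column, row] in pixels, amid what is visible of it).
The state is a dict: "clock": time; "joint_positions": joint angles; "qvel": joint speeds; "joint_torque": joint torques, N m; "tool_pos": TCP position; "ee_rot": TCP orientation; "ft_force": force on the tool from outside, world axes, zero at the start; "torque": the same for the moment, N m; "width": finger opening in m.
Only numpy, scipy, OpenCV 4.12 (cv2) and the standard library are available. Lean on these libraries where they do the work, as an engineer would, in place of code of your own. Each camera call takes 0.05 s, during which the arm holds its last target.

### The job

Put together the two model buildings. First build the square tower on the square plinth, from the bottom up: the large storey, the small storey, then the pyramid roof, each centred and square with what is under it; when it is finished, build the round turret on the round plinth: the drum, then the dome, each centred. Let go of each piece once it stands level in its place before you take the next, leave both buildings standing, and do not disturb the coffee cup, the shepherd or the camel.

Things in the scene. Friction and masses are not known exactly. Their poses are not given: they have to be found in the camera images.
- square_plinth: Square plywood plate, 90 x 90 mm, 20 mm thick, screwed to the bench; base of the tower. Origin: centre of the underside; z up, x and y square to its sides.
- round_plinth: Round plywood disc, 90 mm diameter, 20 mm thick, screwed to the bench; base of the turret. Origin: centre of the underside; z up.
- large_storey: Loose plaster block, 62 x 62 mm and 60 mm high, flat sides, flat plain top, two dark painted arches on each side; the larger of two square storeys. About 0.16 kg. Origin: centre of the underside; z up, x and y square to its sides.
- small_storey: Loose plaster block, 46 x 46 mm and 40 mm high, flat sides, flat plain top, one dark painted arch on each side; the smaller of two square storeys. About 0.08 kg. Origin: centre of the underside; z up, x and y square to its sides.
- pyramid_roof: Loose terracotta square roof with a flat underside: an upright eaves band 54 x 54 mm and 22 mm high (grip it there), above it a four-sided pyramid and a small brass ball, 56 mm high in all. About 0.07 kg. Origin: centre of the underside; z up, x and y square to the sides of the band.
- drum: Loose round plaster drum, solid, 56 mm diameter, 50 mm high, flat plain top, eight dark painted arches round it. About 0.12 kg. Origin: centre of the underside; z up.
- dome: Loose terracotta round dome with a flat underside: an upright band 62 mm diameter and 22 mm high (grip it there), above it the dome and a small brass ball, 56 mm high in all. About 0.07 kg. Origin: centre of the underside; z up.
- coffee_cup: Bystander: small orange coffee cup, 62 mm diameter at the rim, 60 mm high, loose. Origin: centre of the underside; z up.
- shepherd: Bystander: standing shepherd figurine in a grey cloak and dark hat, 46 mm diameter, 94 mm high, loose. Origin: centre of the underside; z up.
- camel: Bystander: small wooden camel on a 50 x 30 mm base, 67 mm high and 75 mm long, loose. Origin: centre of the underside; z up.
There are look-alikes about, which are no part of the job. Leave any blue or green look-alike of the large_storey alone.

How it is judged:
On the way, in this order (a step that is already met when the one before it is completed fails the run):
1. the large storey stands on the square plinth and is let go (horizontal distance between large_storey and square_plinth below 0.01 m and z of large_storey in the frame of square_plinth between 0.016 and 0.024 m and angle between large_storey's own z axis and vertical below 0.08 rad and (angle between the x axis of large_storey and the x axis of square_plinth, either way round below 0.2 rad or angle between the x axis of large_storey and the y axis of square_plinth, either way round below 0.2 rad) and contact force between the fingers and large_storey below 0.2 N), for 0.2 s.
2. the small storey stands on the large one and is let go (horizontal distance between small_storey and large_storey below 0.008 m and z of small_storey in the frame of large_storey between 0.056 and 0.064 m and angle between small_storey's own z axis and vertical below 0.08 rad and (angle between the x axis of small_storey and the x axis of large_storey, either way round below 0.2 rad or angle between the x axis of small_storey and the y axis of large_storey, either way round below 0.2 rad) and contact force between the fingers and small_storey below 0.2 N), for 0.2 s.
3. the pyramid roof is on the small storey and is let go (horizontal distance between pyramid_roof and small_storey below 0.008 m and z of pyramid_roof in the frame of small_storey between 0.036 and 0.044 m and angle between pyramid_roof's own z axis and vertical below 0.08 rad and (angle between the x axis of pyramid_roof and the x axis of small_storey, either way round below 0.2 rad or angle between the x axis of pyramid_roof and the y axis of small_storey, either way round below 0.2 rad) and contact force between the fingers and pyramid_roof below 0.2 N), for 0.2 s.
4. the drum stands on the round plinth and is let go (horizontal distance between drum and round_plinth below 0.01 m and z of drum in the frame of round_plinth between 0.016 and 0.024 m and angle between drum's own z axis and vertical below 0.08 rad and contact force between the fingers and drum below 0.2 N), for 0.2 s.
5. the dome is on the drum and is let go (horizontal distance between dome and drum below 0.008 m and z of dome in the frame of drum between 0.046 and 0.054 m and angle between dome's own z axis and vertical below 0.08 rad and contact force between the fingers and dome below 0.2 N), for 0.2 s.
At the end, for the whole second after the job is handed in: Large storey on square plinth, small storey on it, pyramid roof on that, square within 0.2 rad; drum on round plinth, dome on drum. Centres within 10 mm on the plinths and 8 mm elsewhere, seated within 4 mm, level within 0.08 rad, at rest (horizontal distance between large_storey and square_plinth below 0.01 m and z of large_storey in the frame of square_plinth between 0.016 and 0.024 m and angle between each of large_storey, small_storey, pyramid_roof, drum, dome's own z axis and vertical below 0.08 rad and (angle between the x axis of large_storey and the x axis of square_plinth, either way round below 0.2 rad or angle between the x axis of large_storey and the y axis of square_plinth, either way round below 0.2 rad) and linear speed of each of large_storey, small_storey, pyramid_roof, drum, dome below 0.02 m/s and angular speed of each of large_storey, small_storey, pyramid_roof, drum, dome below 0.2 rad/s and horizontal distance between small_storey and large_storey below 0.008 m and z of small_storey in the frame of large_storey between 0.056 and 0.064 m and (angle between the x axis of small_storey and the x axis of large_storey, either way round below 0.2 rad or angle between the x axis of small_storey and the y axis of large_storey, either way round below 0.2 rad) and horizontal distance between pyramid_roof and small_storey below 0.008 m and z of pyramid_roof in the frame of small_storey between 0.036 and 0.044 m and (angle between the x axis of pyramid_roof and the x axis of small_storey, either way round below 0.2 rad or angle between the x axis of pyramid_roof and the y axis of small_storey, either way round below 0.2 rad) and horizontal distance between drum and round_plinth below 0.01 m and z of drum in the frame of round_plinth between 0.016 and 0.024 m and horizontal distance between dome and drum below 0.008 m and z of dome in the frame of drum between 0.046 and 0.054 m); the robot touches nothing.
It fails at once if the coffee cup is pushed more than 30 mm or knocked over (distance of coffee_cup from where it was at the start of the episode above 0.03 m or angle between coffee_cup's own z axis and vertical above 0.5 rad).
It fails at once if the shepherd is pushed more than 30 mm or knocked over (distance of shepherd from where it was at the start of the episode above 0.03 m or angle between shepherd's own z axis and vertical above 0.5 rad).
It fails at once if the camel is pushed more than 30 mm or knocked over (distance of camel from where it was at the start of the episode above 0.03 m or angle between camel's own z axis and vertical above 0.5 rad).
It also fails if it takes over 136 s, if anything falls off the work surface, if the arm or the gripper's body presses on something with over 40 N, if the wrist force passes 120 N, or if a joint passes its speed limit or range.

## Working session

There is one attempt and no reset: what is moved stays moved. The work goes in short steps, Python scripts to look and compute and a tool call to move; the robot and the scene stay as the last step left them, time stands still between calls to the robot, and variables do not carry over. Pictures are saved under pics/ and viewed, and the job is handed in when it is done.

Besides the shell and the picture viewer there is one more tool, called in YAML: its name, and indented under it one key for each argument. drive_tool: Moves the arm, as the interface text tells. Its arguments: {"type":"object","properties":{"series":{"type":"array","items":{"type":"object","properties":{"translation":{"type":"array","items":{"type":"number"}},"turn":{"type":"array","items":{"type":"number"}},"gripper":{"type":"number"}}}},"newtons":{"type":"number"}},"required":["series"]}

```bash
mkdir -p pics; ls
python3 - <<'E'
from bench import sensors, capture, camera_params, r, finder
import cv2
print(sensors.read_state()); print(r.grip_depth)
for n in ["scene","side","wrist"]:
    print(n,camera_params(n)); cv2.imwrite(f"pics/{n}0.png",capture(n))
E
```

```text
pics
{'clock': 0.0, 'joint_positions': array([-1.24218931,  0.41189756, -0.01268882,  1.5969963 ,  0.00560017,
        1.13427308, -0.08219546]), 'qvel': array([ 0.00090626, -0.00067412,  0.00197906,  0.00034067,  0.00082629,
        0.00159573,  0.00105743]), 'joint_torque': array([-7.25638929e-04, -5.87933707e+01,  6.41658884e-01, -2.91073108e+01,
       -5.37803234e-02,  1.82794273e-02,  1.46847710e-04]), 'tool_pos': array([0.24141383, 0.57598003, 0.22183019]), 'ee_rot': array([-9.34086019e-05,  1.97100555e-01,  9.80382976e-01, -7.63673150e-04]), 'ft_force': array([ 0.23723718, -0.45064066, -0.57237272]), 'torque': array([ 0.02432509,  0.01853129, -0.02639333]), 'width': 0.08781849826948057}
-0.0187
scene {'vfov': 56.55306525430106, 'cx': 315.5991925518124, 'cy': 200.46620353487737, 'k1': -0.0060383585693501475, 'rvec': array([ 2.07806354,  0.76413886, -0.3732022 ]), 'tvec': array([-0.47926974, -0.21926698,  1.400639  ])}
side {'vfov': 56.451300679742424, 'cx': 322.59998445334656, 'cy': 195.47757525684682, 'k1': -0.07790768036420449, 'rvec': array([ 2.16939879, -0.39654721,  0.22444873]), 'tvec': array([-0.62370732,  0.1571061 ,  0.93129756])}
wrist {'vfov': 60.943379085288704, 'cx': 320.3612394029798, 'cy': 195.31276392763644, 'k1': -0.013600751287532804, 'rvec': array([-2.438217  , -1.62233639, -0.19938492]), 'tvec': array([-0.62371923, -0.03024657,  0.38932927])}
```

View pics/scene0.png

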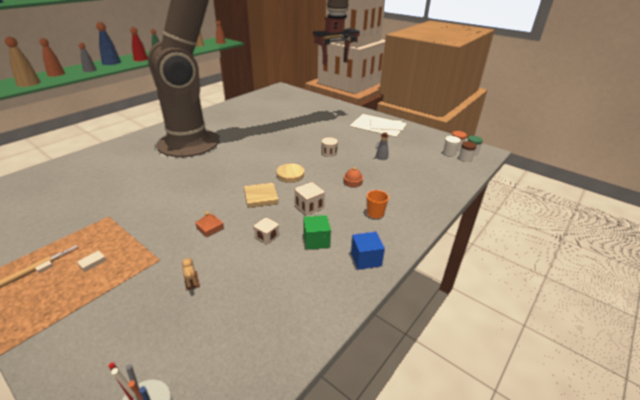

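View pics/side0.png

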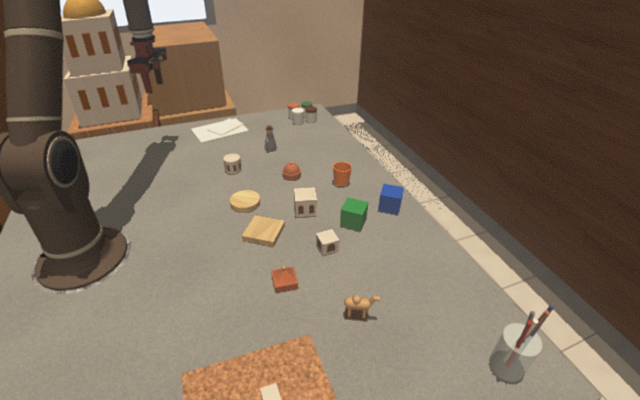

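View pics/wrist0.png

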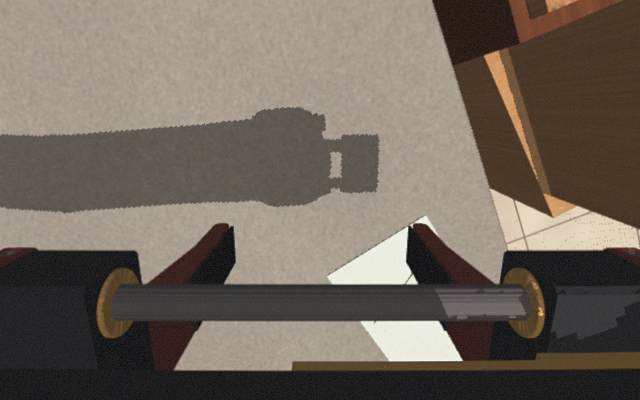

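```bash
cat > h.py <<'E'
import numpy as np, cv2
from scipy.optimize import minimize
from scipy.spatial.transform import Rotation as R
from bench import sensors, capture, camera_params, r, finder
def K(p):
    f=200/np.tan(np.radians(p['vfov'])/2); return f
def proj(p,X):
    X=np.asarray(X,float).reshape(-1,3)
    f=K(p); M=np.array([[f,0,p['cx']],[0,f,p['cy']],[0,0,1.]])
    return cv2.projectPoints(X,np.array(p['rvec'],float),np.array(p['tvec'],float),M,np.array([p['k1'],0,0,0,0.]))[0].reshape(-1,2)
def ray(p,uv,z):
    f=K(p); M=np.array([[f,0,p['cx']],[0,f,p['cy']],[0,0,1.]])
    n=cv2.undistortPoints(np.array(uv,float).reshape(-1,1,2),M,np.array([p['k1'],0,0,0,0.])).reshape(-1,2)
    Rm=cv2.Rodrigues(np.array(p['rvec'],float))[0]; c=-Rm.T@np.array(p['tvec'])
    d=np.c_[n,np.ones(len(n))]@Rm
    return c+d*((z-c[2])/d[:,2])[:,None]
def box(a,h,z0=0):
    return np.array([[sx*a/2,sy*a/2,z] for sx in(-1,1) for sy in(-1,1) for z in(z0,z0+h)])
def cyl(d,h,z0=0,n=48):
    t=np.linspace(0,2*np.pi,n,endpoint=False)
    return np.array([[d/2*np.cos(a),d/2*np.sin(a),z] for a in t for z in(z0,z0+h)])
M={'square_plinth':box(.09,.02),'round_plinth':cyl(.09,.02),'large_storey':box(.062,.06),'small_storey':box(.046,.04),
'pyramid_roof':np.r_[box(.054,.022),[[0,0,.056]]],'drum':cyl(.056,.05),
'dome':np.r_[cyl(.062,.022),cyl(.05,.012,.022+.0),cyl(.044,.001,.038),cyl(.008,.001,.055)],
'coffee_cup':np.r_[cyl(.044,.001),cyl(.062,.001,.059)],'shepherd':np.r_[cyl(.046,.005),cyl(.02,.001,.093)],'camel':box(.04,.067)}
SQ={'square_plinth','large_storey','small_storey','pyramid_roof','camel'}
def place(name,q,z=0,S=None):
    P=M[name] if S is None else S
    c,s=np.cos(q[2]),np.sin(q[2])
    return np.c_[q[0]+c*P[:,0]-s*P[:,1],q[1]+s*P[:,0]+c*P[:,1],P[:,2]+z]
def sil(p,P,sc=4):
    u=proj(p,P); h=cv2.convexHull(u.astype(np.float32))
    im=np.zeros((400,640),np.uint8)
    cv2.fillConvexPoly(im,np.round(h*256).astype(np.int32),255,cv2.LINE_AA,8)
    return im/255.
def fit(name,views,q0,z=0,valid=None):
    """views: list of (params, mask)"""
    def cost(q):
        c=0
        for p,m in views:
            s=sil(p,place(name,q,z)); m=m.astype(float)
            c+=1-np.minimum(s,m).sum()/np.maximum(s,m).sum()
        return c
    best=None
    for y in ([0,.4,.8,1.2] if name in SQ else [0]):
        x0=np.array([q0[0],q0[1],y]); 
        sim=np.array([x0,x0+[.008,0,0],x0+[0,.008,0],x0+[0,0,.3]])
        o=minimize(cost,x0,method='Nelder-Mead',options=dict(initial_simplex=sim,xatol=1e-4,fatol=1e-4,maxiter=200))
        if best is None or o.fun<best.fun: best=o
    q=best.x; q[2]=(q[2]+np.pi/4)%(np.pi/2)-np.pi/4
    return q,best.fun/len(views)
E
cat > a.py <<'E'
from h import *
import pickle
im={c:capture(c) for c in('scene','side')}; P={c:camera_params(c) for c in im}
out={}
for n in M:
    for c in im:
        for d in finder.masks_of(c,n):
            m=d['region']; col=im[c][m].mean(0) if m.any() else None
            if d['conf']<.3: continue
            zc=M[n][:,2].mean()
            X=ray(P[c],[d['location']],M[n][:,2].max()/2)[0]
            print(n,c,round(d['conf'],2),np.round(d['location']),m.sum(),np.round(col),np.round(X,3))
            out.setdefault((n,c),[]).append((d,col,X))
pickle.dump((im,P,out),open('d0.pkl','wb'))
E
python3 a.py
```

```text
square_plinth scene 0.68 [261. 195.] 677 [117. 177. 213.] [ 0.472 -0.071  0.01 ]
square_plinth scene 0.64 [264. 230.] 485 [128. 152. 172.] [ 0.596 -0.177  0.01 ]
square_plinth side 0.7 [265. 231.] 951 [113. 163. 198.] [ 0.472 -0.076  0.01 ]
round_plinth scene 0.82 [292. 173.] 404 [120. 182. 213.] [0.458 0.081 0.01 ]
round_plinth side 0.95 [245. 200.] 552 [118. 171. 203.] [0.45  0.084 0.01 ]
large_storey scene 0.82 [316. 232.] 861 [ 63. 127.  54.] [ 0.719 -0.113  0.03 ]
large_storey scene 0.76 [310. 196.] 786 [124. 147. 166.] [ 0.605 -0.003  0.03 ]
large_storey scene 0.67 [368. 248.] 1081 [139.  80.  47.] [ 0.851 -0.075  0.03 ]
large_storey side 0.82 [305. 201.] 681 [129. 153. 172.] [ 0.61  -0.009  0.03 ]
large_storey side 0.74 [356. 213.] 753 [ 72. 120.  75.] [ 0.727 -0.112  0.03 ]
large_storey side 0.59 [387. 198.] 615 [129.  85.  68.] [ 0.843 -0.079  0.03 ]
small_storey scene 0.63 [265. 230.] 478 [129. 153. 173.] [ 0.607 -0.183  0.02 ]
small_storey side 0.69 [330. 242.] 419 [127. 152. 170.] [ 0.617 -0.186  0.02 ]
pyramid_roof scene 0.74 [208. 226.] 430 [ 64.  99. 174.] [ 0.491 -0.274  0.028]
pyramid_roof side 0.79 [282. 282.] 530 [ 71. 102. 168.] [ 0.461 -0.279  0.028]
drum scene 0.76 [325. 148.] 297 [123. 146. 166.] [0.444 0.267 0.025]
drum side 0.86 [232. 162.] 289 [120. 143. 162.] [0.448 0.291 0.025]
dome scene 0.75 [350. 179.] 317 [ 67.  99. 166.] [0.635 0.152 0.028]
dome side 0.7 [291. 169.] 284 [ 73.  99. 152.] [0.625 0.177 0.028]
coffee_cup scene 0.79 [376. 203.] 523 [ 39.  89. 169.] [0.764 0.096 0.03 ]
coffee_cup side 0.82 [342. 172.] 371 [ 58.  90. 151.] [0.775 0.101 0.03 ]
shepherd scene 0.52 [384. 150.] 272 [ 84.  93. 104.] [0.63  0.36  0.047]
shepherd side 0.74 [269. 137.] 259 [ 86.  96. 106.] [0.607 0.391 0.047]
camel scene 0.62 [189. 273.] 394 [ 78. 116. 154.] [ 0.599 -0.405  0.033]
camel side 0.56 [358. 305.] 691 [ 83. 113. 143.] [ 0.592 -0.403  0.033]
```

```bash
cat > b.py <<'E'
from h import *
import pickle
im,P,out=pickle.load(open('d0.pkl','rb'))
vis={c:im[c].copy() for c in im}
for n in M:
    vs=[];X0=[]
    for c in im:
        L=out[(n,c)]
        d=L[0]
        if n=='large_storey': d=[l for l in L if l[1][2]>l[1][0] and l[1][2]>l[1][1]][0]
        vs.append((P[c],d[0]['region'],c)); X0.append(d[2])
    q,e=fit(n,[v[:2] for v in vs],np.mean(X0,0))
    qq=[np.round(fit(n,[v[:2]],np.mean(X0,0))[0],3) for v in vs]
    print(n,np.round(q,4),round(e,3),*qq)
    for p,m,c in vs:
        h=cv2.convexHull(proj(p,place(n,q)).astype(np.float32))
        cv2.polylines(vis[c],[np.int32(np.round(h))],True,(255,0,255),1)
for c in vis: cv2.imwrite(f'pics/fit_{c}.png',cv2.resize(vis[c][100:350,150:450],None,fx=2.6,fy=2.4 if 0 else 2.4,interpolation=cv2.INTER_CUBIC))
E
python3 b.py
```

```text
square_plinth [ 0.4681 -0.0693 -0.6584] 0.11 [ 0.467 -0.068 -0.658] [ 0.468 -0.069 -0.577]
round_plinth [0.4486 0.0812 0.3945] 0.166 [0.447 0.083 0.348] [0.449 0.081 0.511]
large_storey [ 0.6087 -0.0115 -0.2772] 0.079 [ 0.609 -0.012 -0.349] [ 0.609 -0.011 -0.255]
small_storey [ 0.6105 -0.1833 -0.1939] 0.165 [ 0.61  -0.183 -0.237] [ 0.611 -0.182 -0.185]
pyramid_roof [ 0.4698 -0.2574 -0.1824] 0.185 [ 0.471 -0.258 -0.211] [ 0.47  -0.255 -0.173]
drum [0.4487 0.2875 0.0082] 0.157 [0.448 0.288 0.087] [ 0.448  0.288 -0.158]
dome [ 0.6249  0.1817 -0.5872] 0.145 [ 0.626  0.179 -0.02 ] [ 0.625  0.182 -0.705]
coffee_cup [0.7699 0.0893 0.1786] 0.112 [0.771 0.089 0.467] [0.766 0.084 0.387]
shepherd [0.6055 0.3869 0.1076] 0.158 [ 0.604  0.39  -0.169] [0.605 0.386 0.116]
camel [ 0.5939 -0.3996 -0.408 ] 0.453 [ 0.597 -0.4   -0.41 ] [ 0.59  -0.408  0.477]
```

View pics/fit_scene.png

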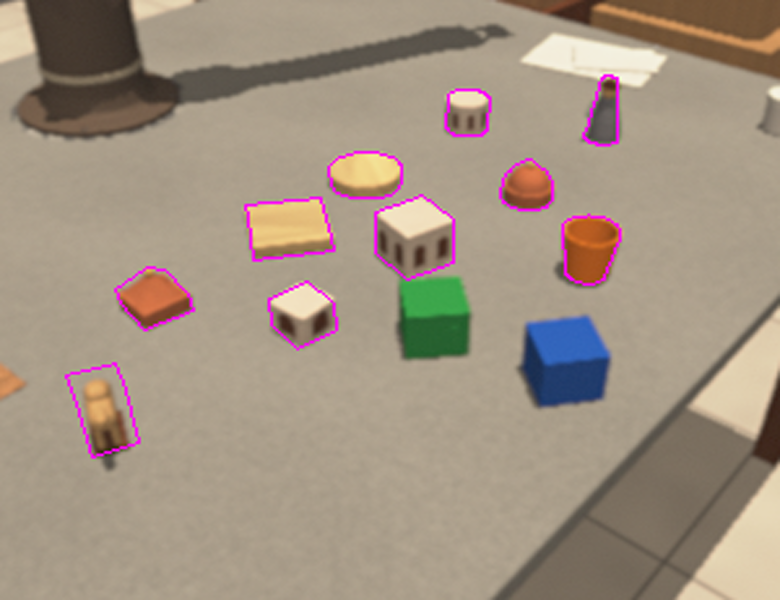

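```bash
cat >> h.py <<'E'
def toolR(s=None):
    s=s or sensors.read_state(); w,x,y,z=s['ee_rot']; return R.from_quat([x,y,z,w]),np.array(s['tool_pos'])
def rows(target,jaw=None,n=8,start=None):
    """target TCP world; jaw: angle of tool y in world (mod pi). prints total & rows; straight-line; level out too"""
    Rt,p=toolR() if start is None else start
    Y=Rt.as_matrix()[:,1]; a0=np.arctan2(Y[1],Y[0])
    a1=a0 if jaw is None else a0+((jaw-a0+np.pi/2)%np.pi-np.pi/2)
    y=np.array([np.cos(a1),np.sin(a1),0]); z=np.array([0,0,-1.]); x=np.cross(y,z)
    Rg=R.from_matrix(np.c_[x,y,z]); rv=(Rt.inv()*Rg).as_rotvec()
    d=(np.array(target)-p)/n
    print('dist mm',np.round((np.array(target)-p)*1000,1),'turn deg',np.round(np.degrees(rv),2),'step',np.round(np.linalg.norm(d)*1000,1))
    for i in range(n):
        Ri=Rt*R.from_rotvec(rv*i/n)
        print('{"translation":',[float(v) for v in np.round(Ri.inv().apply(d)*1000,1)],', "turn":',[float(v) for v in np.round(np.degrees(rv)/n,2)],'}')
    return Rg,np.array(target)
E
python3 - <<'E'
from h import *
Rt,p=toolR(); w=camera_params('wrist')
Rm=cv2.Rodrigues(w['rvec'])[0]; c=-Rm.T@w['tvec']
print(Rt.as_matrix().round(3)); print('cam in tool',Rt.inv().apply(c-p).round(4)); print('cam axes in tool cols x,y,z',(Rt.as_matrix().T@Rm.T).round(3))
rows([.52,0.02,.30],None)
E
```

```text
[[-0.922  0.386  0.   ]
 [ 0.386  0.922  0.   ]
 [-0.     0.    -1.   ]]
cam in tool [ 0.0659 -0.0005 -0.1621]
cam axes in tool cols x,y,z [[ 0.    -0.97  -0.244]
 [ 1.     0.    -0.   ]
 [ 0.    -0.244  0.97 ]]
dist mm [ 278.4 -556.4   77.3] turn deg [ 0.  0. -0.] step 78.4
{"translation": [-59.0, -50.7, -9.7] , "turn": [0.0, 0.0, -0.0] }
{"translation": [-59.0, -50.7, -9.7] , "turn": [0.0, 0.0, -0.0] }
{"translation": [-59.0, -50.7, -9.7] , "turn": [0.0, 0.0, -0.0] }
{"translation": [-59.0, -50.7, -9.7] , "turn": [0.0, 0.0, -0.0] }
{"translation": [-59.0, -50.7, -9.7] , "turn": [0.0, 0.0, -0.0] }
{"translation": [-59.0, -50.7, -9.7] , "turn": [0.0, 0.0, -0.0] }
{"translation": [-59.0, -50.7, -9.7] , "turn": [0.0, 0.0, -0.0] }
{"translation": [-59.0, -50.7, -9.7] , "turn": [0.0, 0.0, -0.0] }
```

Run:
```python
from h import *
rows([.57,-0.02,.30],np.radians(74),16)
```

```text
dist mm [ 328.4 -596.4   77.3] turn deg [ 0.    0.   -6.74] step 42.8
{"translation": [-33.3, -26.4, -4.8] , "turn": [0.0, 0.0, -0.42] }
{"translation": [-33.1, -26.7, -4.8] , "turn": [0.0, 0.0, -0.42] }
{"translation": [-32.9, -26.9, -4.8] , "turn": [0.0, 0.0, -0.42] }
{"translation": [-32.7, -27.2, -4.8] , "turn": [0.0, 0.0, -0.42] }
{"translation": [-32.5, -27.4, -4.8] , "turn": [0.0, 0.0, -0.42] }
{"translation": [-32.3, -27.7, -4.8] , "turn": [0.0, 0.0, -0.42] }
{"translation": [-32.1, -27.9, -4.8] , "turn": [0.0, 0.0, -0.42] }
{"translation": [-31.9, -28.1, -4.8] , "turn": [0.0, 0.0, -0.42] }
{"translation": [-31.7, -28.4, -4.8] , "turn": [0.0, 0.0, -0.42] }
{"translation": [-31.5, -28.6, -4.8] , "turn": [0.0, 0.0, -0.42] }
{"translation": [-31.3, -28.8, -4.8] , "turn": [0.0, 0.0, -0.42] }
{"translation": [-31.1, -29.1, -4.8] , "turn": [0.0, 0.0, -0.42] }
{"translation": [-30.9, -29.3, -4.8] , "turn": [0.0, 0.0, -0.42] }
{"translation": [-30.7, -29.5, -4.8] , "turn": [0.0, 0.0, -0.42] }
{"translation": [-30.4, -29.7, -4.8] , "turn": [0.0, 0.0, -0.42] }
{"translation": [-30.2, -30.0, -4.8] , "turn": [0.0, 0.0, -0.42] }
```

drive_tool:
  series:
    - {"translation": [-20, -16, -6], "turn": [0, 0, 0], "gripper": 87}
    - {"translation": [-30, -26, -6], "turn": [0, 0, 0], "gripper": 87}
    - {"translation": [-31, -26, -6], "turn": [0, 0, 0], "gripper": 87}
    - {"translation": [-31, -26, -6], "turn": [0, 0, 0], "gripper": 87}
    - {"translation": [-31, -26, -6], "turn": [0, 0, 0], "gripper": 87}
    - {"translation": [-31, -26, -6], "turn": [0, 0, 0], "gripper": 87}
    - {"translation": [-31, -26, -6], "turn": [0, 0, 0], "gripper": 87}
    - {"translation": [-31, -26, -6], "turn": [0, 0, 0], "gripper": 87}
  newtons: 15

```text
clock: 1.92
tool_pos: [0.3833, 0.3007, 0.2712]
ee_rot: [0.0, 0.197, 0.98, 0.0]
ft_force: [0.7, 0.6, 0.6]
width: 0.0871
```

Run:
```python
from h import *
print(sensors.read_state()['joint_positions'])
rows([.55,-0.03,.29],np.radians(74),9)
```

```text
[-0.87432514  0.12816351  0.12232608  1.86042923 -0.0173263   1.15320015
  0.42805328]
dist mm [ 166.7 -330.7   18.8] turn deg [ 0.05  0.01 -6.73] step 41.2
{"translation": [-31.3, -26.7, -2.1] , "turn": [0.01, 0.0, -0.75] }
{"translation": [-30.9, -27.1, -2.1] , "turn": [0.01, 0.0, -0.75] }
{"translation": [-30.6, -27.5, -2.1] , "turn": [0.01, 0.0, -0.75] }
{"translation": [-30.2, -27.9, -2.1] , "turn": [0.01, 0.0, -0.75] }
{"translation": [-29.9, -28.3, -2.1] , "turn": [0.01, 0.0, -0.75] }
{"translation": [-29.5, -28.7, -2.1] , "turn": [0.01, 0.0, -0.75] }
{"translation": [-29.1, -29.1, -2.1] , "turn": [0.01, 0.0, -0.75] }
{"translation": [-28.7, -29.5, -2.1] , "turn": [0.01, 0.0, -0.75] }
{"translation": [-28.3, -29.9, -2.1] , "turn": [0.01, 0.0, -0.75] }
```

drive_tool:
  series:
    - {"translation": [-31, -26, -2], "turn": [0, 0, -1], "gripper": 87}
    - {"translation": [-31, -27, -2], "turn": [0, 0, -1], "gripper": 87}
    - {"translation": [-30, -27, -2], "turn": [0, 0, -1], "gripper": 87}
    - {"translation": [-30, -28, -2], "turn": [0, 0, -1], "gripper": 87}
    - {"translation": [-30, -28, -2], "turn": [0, 0, -1], "gripper": 87}
    - {"translation": [-29, -28, -2], "turn": [0, 0, -1], "gripper": 87}
    - {"translation": [-29, -29, -2], "turn": [0, 0, -0.7], "gripper": 87}
    - {"translation": [-15, -15, -2], "turn": [0, 0, 0], "gripper": 87}

```text
clock: 2.58
tool_pos: [0.527, 0.0263, 0.2872]
ee_rot: [0.001, 0.141, 0.99, -0.001]
ft_force: [-1.2, -0.3, 0.2]
width: 0.0871
```

drive_tool:
  series:
    - {"translation": [0, 0, 0], "turn": [0, 0, 0], "gripper": 87}
    - {"translation": [0, 0, 0], "turn": [0, 0, 0], "gripper": 87}
    - {"translation": [0, 0, 0], "turn": [0, 0, 0], "gripper": 87}
    - {"translation": [0, 0, 0], "turn": [0, 0, 0], "gripper": 87}
    - {"translation": [0, 0, 0], "turn": [0, 0, 0], "gripper": 87}
    - {"translation": [0, 0, 0], "turn": [0, 0, 0], "gripper": 87}
    - {"translation": [0, 0, 0], "turn": [0, 0, 0], "gripper": 87}
    - {"translation": [0, 0, 0], "turn": [0, 0, 0], "gripper": 87}

```text
clock: 3.25
tool_pos: [0.5254, 0.0319, 0.2867]
ee_rot: [0.0, 0.139, 0.99, 0.0]
ft_force: [0.2, 0.4, -0.1]
width: 0.0867
```

```bash
cat > w.py <<'E'
from h import *
import pickle,sys
tag=sys.argv[1]; names=sys.argv[2:]
p=camera_params('wrist'); im=capture('wrist'); out={}
vis=im.copy()
Q0={'square_plinth':(.468,-.069),'round_plinth':(.4486,.081),'large_storey':(.609,-.0115),'small_storey':(.6105,-.183),'pyramid_roof':(.47,-.257),'drum':(.4487,.2875),'dome':(.625,.182)}
print(toolR()[1])
for n in names:
    for d in finder.masks_of('wrist',n):
        m=d['region']
        if d['conf']<.3 or not m.any(): continue
        X=ray(p,[d['location']],M[n][:,2].max()/2)[0]
        if np.hypot(*(X[:2]-Q0[n]))>.06: continue
        border=m[:, :2].any() or m[:,-2:].any() or m[:2].any()
        q,e=fit(n,[(p,m)],Q0[n])
        print(n,round(d['conf'],2),np.round(q,4),'err',round(e,3),'border',border)
        out[n]=(d,q)
        h=cv2.convexHull(proj(p,place(n,q)).astype(np.float32))
        cv2.polylines(vis,[np.int32(np.round(h))],True,(255,0,255),1)
        break
pickle.dump((p,im,out),open(f'w_{tag}.pkl','wb')); cv2.imwrite(f'pics/w_{tag}.png',vis)
E
python3 w.py 1 square_plinth round_plinth large_storey small_storey pyramid_roof dome drum
```

```text
[0.52547205 0.03174517 0.28669983]
square_plinth 0.93 [ 0.4702 -0.0695 -0.6157] err 0.045 border False
large_storey 0.87 [ 0.6104 -0.011  -0.2244] err 0.05 border False
small_storey 0.86 [ 0.6019 -0.1788  0.4644] err 0.833 border False
pyramid_roof 0.73 [ 0.4729 -0.2585 -0.1038] err 0.057 border False
dome 0.84 [0.6281 0.1812 0.2237] err 0.099 border False
drum 0.88 [ 0.4496  0.2856 -0.0087] err 0.049 border False
```

View pics/w_1.png

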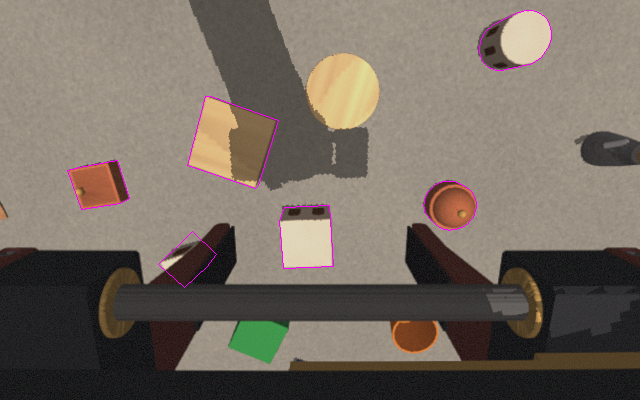

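Run:
```python
from h import *
rows([.6104,-0.011,.10],-0.2244+np.pi/2,8)
```

```text
dist mm [  84.9  -42.4 -186.6] turn deg [-0.   -0.   -3.18] step 26.2
{"translation": [-11.7, -2.2, 23.3] , "turn": [-0.0, -0.0, -0.4] }
{"translation": [-11.6, -2.2, 23.3] , "turn": [-0.0, -0.0, -0.4] }
{"translation": [-11.6, -2.3, 23.3] , "turn": [-0.0, -0.0, -0.4] }
{"translation": [-11.6, -2.4, 23.3] , "turn": [-0.0, -0.0, -0.4] }
{"translation": [-11.6, -2.5, 23.3] , "turn": [-0.0, -0.0, -0.4] }
{"translation": [-11.6, -2.6, 23.3] , "turn": [-0.0, -0.0, -0.4] }
{"translation": [-11.6, -2.6, 23.3] , "turn": [-0.0, -0.0, -0.4] }
{"translation": [-11.5, -2.7, 23.3] , "turn": [-0.0, -0.0, -0.4] }
```

drive_tool:
  series:
    - {"translation": [-13, -2, 23], "turn": [0, 0, -0.5], "gripper": 87}
    - {"translation": [-13, -3, 27], "turn": [0, 0, -0.5], "gripper": 87}
    - {"translation": [-13, -3, 27], "turn": [0, 0, -0.5], "gripper": 87}
    - {"translation": [-13, -3, 27], "turn": [0, 0, -0.5], "gripper": 87}
    - {"translation": [-13, -3, 27], "turn": [0, 0, -0.5], "gripper": 87}
    - {"translation": [-13, -2.5, 27], "turn": [0, 0, -0.5], "gripper": 87}
    - {"translation": [-10, -3, 18], "turn": [0, 0, -0.2], "gripper": 87}
    - {"translation": [-4.7, 0, 10.6], "turn": [0, 0, 0], "gripper": 87}

```text
clock: 4.32
tool_pos: [0.6101, -0.0118, 0.0973]
ee_rot: [-0.001, 0.112, 0.994, -0.001]
ft_force: [0.2, -0.2, -0.7]
width: 0.0868
```

```bash
python3 - <<'E'
from h import *
rows([.6104,-0.011,.017],-0.2244+np.pi/2,6)
E
python3 w.py 2 large_storey
```

```text
dist mm [  0.3   0.8 -80.3] turn deg [-0.09 -0.15 -0.03] step 13.4
{"translation": [-0.1, 0.2, 13.4] , "turn": [-0.02, -0.02, -0.0] }
{"translation": [-0.1, 0.2, 13.4] , "turn": [-0.02, -0.02, -0.0] }
{"translation": [-0.0, 0.2, 13.4] , "turn": [-0.02, -0.02, -0.0] }
{"translation": [-0.0, 0.2, 13.4] , "turn": [-0.02, -0.02, -0.0] }
{"translation": [-0.0, 0.2, 13.4] , "turn": [-0.02, -0.02, -0.0] }
{"translation": [-0.0, 0.1, 13.4] , "turn": [-0.02, -0.02, -0.0] }
[ 0.60985519 -0.0114547   0.09640494]
large_storey 0.7 [ 0.6096 -0.0114 -0.2449] err 0.034 border False
```

View pics/w_2.png

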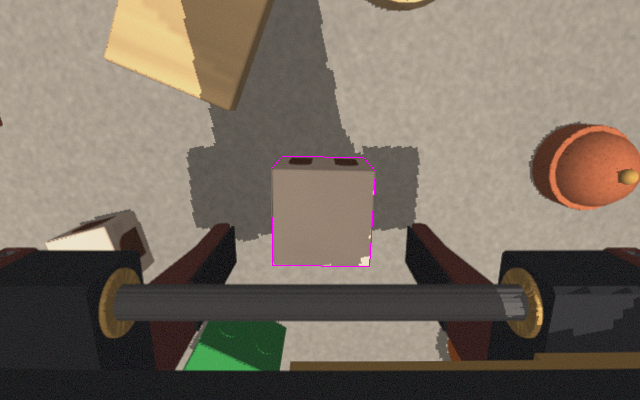

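drive_tool:
  series:
    - {"translation": [0, 0, 20], "turn": [0, 0, 0], "gripper": 87}
    - {"translation": [0, 0, 25], "turn": [0, 0, -0.5], "gripper": 87}
    - {"translation": [0, 0, 22], "turn": [0, 0, 0], "gripper": 87}
    - {"translation": [0, 0, 12], "turn": [0, 0, 0], "gripper": 87}
    - {"translation": [0, 0, 0], "turn": [0, 0, 0], "gripper": 87}
    - {"translation": [0, 0, 0], "turn": [0, 0, 0], "gripper": 55}
    - {"translation": [0, 0, 0], "turn": [0, 0, 0], "gripper": 55}
    - {"translation": [0, 0, 0], "turn": [0, 0, 0], "gripper": 55}
  newtons: 20

```text
clock: 5.08
tool_pos: [0.6115, -0.0106, 0.0228]
ee_rot: [0.001, 0.107, 0.994, 0.0]
ft_force: [-0.1, -0.5, 0.1]
width: 0.0704
```

drive_tool:
  series:
    - {"translation": [0, 0, 0], "turn": [0, 0, 0], "gripper": 55}
    - {"translation": [0, 0, 0], "turn": [0, 0, 0], "gripper": 55}
    - {"translation": [0, 0, -8], "turn": [0, 0, 0], "gripper": 55}
    - {"translation": [0, 0, -16], "turn": [0, 0, 0], "gripper": 55}
    - {"translation": [0, 0, -20], "turn": [0, 0, 0], "gripper": 55}
    - {"translation": [0, 0, -16], "turn": [0, 0, 0], "gripper": 55}
    - {"translation": [0, 0, -5], "turn": [0, 0, 0], "gripper": 55}
    - {"translation": [0, 0, 0], "turn": [0, 0, 0], "gripper": 55}

```text
clock: 5.75
tool_pos: [0.6113, -0.0107, 0.0877]
ee_rot: [0.001, 0.107, 0.994, 0.0]
ft_force: [-1.2, -0.1, -0.7]
width: 0.0625
```

Run:
```python
from h import *
rows([.4702,-0.0695,.085],-0.6157+np.pi/2,8)
cv2.imwrite('pics/w_3.png',capture('wrist'))
```

```text
dist mm [-141.1  -58.8   -2.7] turn deg [ 0.08  0.14 22.94] step 19.1
{"translation": [15.7, -11.0, 0.3] , "turn": [0.01, 0.02, 2.87] }
{"translation": [15.1, -11.7, 0.3] , "turn": [0.01, 0.02, 2.87] }
{"translation": [14.5, -12.5, 0.3] , "turn": [0.01, 0.02, 2.87] }
{"translation": [13.8, -13.2, 0.3] , "turn": [0.01, 0.02, 2.87] }
{"translation": [13.2, -13.8, 0.3] , "turn": [0.01, 0.02, 2.87] }
{"translation": [12.5, -14.5, 0.3] , "turn": [0.01, 0.02, 2.87] }
{"translation": [11.7, -15.1, 0.3] , "turn": [0.01, 0.02, 2.87] }
{"translation": [10.9, -15.7, 0.3] , "turn": [0.01, 0.02, 2.87] }
```

View pics/w_3.png

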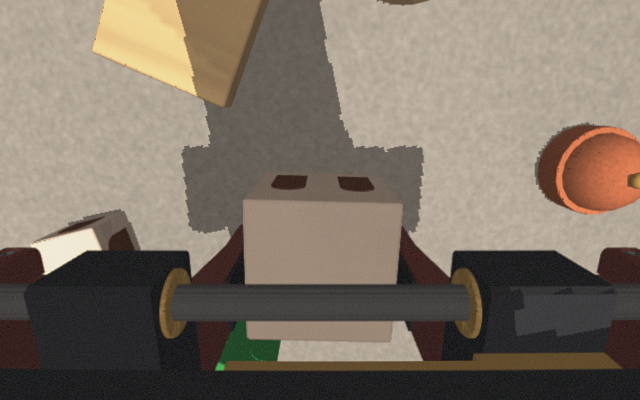

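drive_tool:
  series:
    - {"translation": [13, -9, 0], "turn": [0, 0, 2.5], "gripper": 55}
    - {"translation": [19, -14, 0], "turn": [0, 0, 3.5], "gripper": 55}
    - {"translation": [18, -15, 0], "turn": [0, 0, 3.5], "gripper": 55}
    - {"translation": [17, -16, 0], "turn": [0, 0, 3.5], "gripper": 55}
    - {"translation": [16, -17, 0], "turn": [0, 0, 3.5], "gripper": 55}
    - {"translation": [13, -16, 0], "turn": [0, 0, 3.5], "gripper": 55}
    - {"translation": [9, -13, 0], "turn": [0, 0, 2.5], "gripper": 55}
    - {"translation": [3, -5, 0], "turn": [0, 0, 0.4], "gripper": 55}

```text
clock: 6.47
tool_pos: [0.4664, -0.0682, 0.085]
ee_rot: [-0.002, 0.304, 0.953, -0.001]
ft_force: [0.4, 0.6, -1.8]
width: 0.0621
```

```bash
cat > held.py <<'E'
from h import *
import sys
# fit held part with known height z and a base
n=sys.argv[1]; dz=float(sys.argv[2]); tag=sys.argv[3]
p=camera_params('wrist'); im=capture('wrist'); Rt,t=toolR(); print('tcp',t)
vis=im.copy()
for d in finder.masks_of('wrist',n)[:3]:
    m=d['region']; print(d['conf'],m.sum(),np.round(d['location']))
cv2.imwrite(f'pics/h_{tag}.png',vis)
E
python3 held.py large_storey 0 1;  python3 - <<'E'
from h import *
rows([.4702,-0.0695,.043],-0.6157+np.pi/2,4)
E
```

```text
tcp [ 0.4668503  -0.06811887  0.08522591]
0.55 19671 [320. 239.]
dist mm [  1.6  -2.  -42.6] turn deg [-0.04 -0.06  0.07] step 10.7
{"translation": [-0.6, -0.2, 10.6] , "turn": [-0.01, -0.01, 0.02] }
{"translation": [-0.6, -0.2, 10.6] , "turn": [-0.01, -0.01, 0.02] }
{"translation": [-0.6, -0.2, 10.6] , "turn": [-0.01, -0.01, 0.02] }
{"translation": [-0.6, -0.2, 10.6] , "turn": [-0.01, -0.01, 0.02] }
```

View pics/h_1.png

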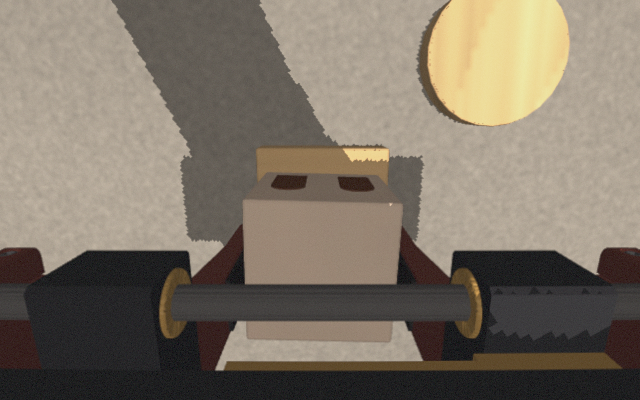

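drive_tool:
  series:
    - {"translation": [-2, -0.8, 5], "turn": [0, 0, 0], "gripper": 55}
    - {"translation": [-1.2, 0, 10], "turn": [0, 0, 0], "gripper": 55}
    - {"translation": [0, 0, 10], "turn": [0, 0, 0], "gripper": 55}
    - {"translation": [0, 0, 8], "turn": [0, 0, 0], "gripper": 55}
    - {"translation": [0, 0, 4], "turn": [0, 0, 0], "gripper": 55}
    - {"translation": [0, 0, 2], "turn": [0, 0, 0], "gripper": 55}
    - {"translation": [0, 0, 0], "turn": [0, 0, 0], "gripper": 55}
    - {"translation": [0, 0, 0], "turn": [0, 0, 0], "gripper": 55}

```text
clock: 7.23
tool_pos: [0.4717, -0.0699, 0.047]
ee_rot: [-0.0, 0.303, 0.953, -0.0]
ft_force: [-0.4, 0.6, -1.5]
width: 0.0619
```

Run:
```python
from h import *
s=sensors.read_state(); print(s['tool_pos'],s['ft_force'])
cv2.imwrite('pics/s4.png',cv2.resize(capture('side')[180:280,190:350],None,fx=4,fy=4))
cv2.imwrite('pics/w_4.png',capture('wrist'))
```

```text
[ 0.47174381 -0.06987472  0.046957  ] [-0.37327856  0.63476974 -1.50534051]
```

View pics/s4.png

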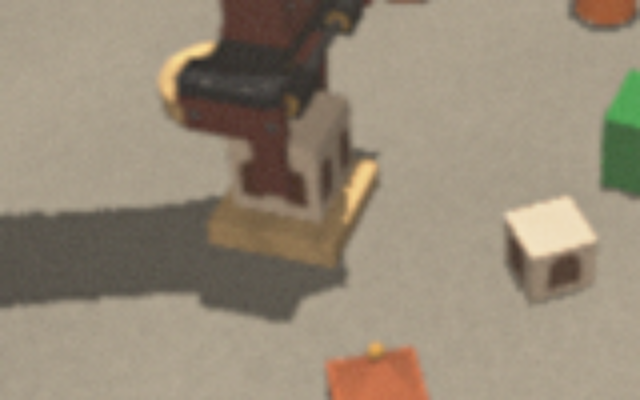

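View pics/w_4.png

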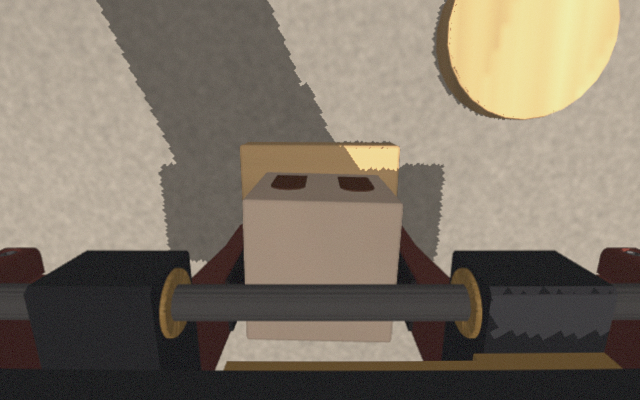

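drive_tool:
  series:
    - {"translation": [0, 0, 1.5], "turn": [0, 0, 0], "gripper": 55}
    - {"translation": [0, 0, 1.5], "turn": [0, 0, 0], "gripper": 55}
    - {"translation": [0, 0, 1], "turn": [0, 0, 0], "gripper": 55}
    - {"translation": [0, 0, 0], "turn": [0, 0, 0], "gripper": 55}
    - {"translation": [0, 0, 0], "turn": [0, 0, 0], "gripper": 55}
    - {"translation": [0, 0, 0], "turn": [0, 0, 0], "gripper": 55}
    - {"translation": [0, 0, 0], "turn": [0, 0, 0], "gripper": 55}
    - {"translation": [0, 0, 0], "turn": [0, 0, 0], "gripper": 55}

```text
clock: 8.0
tool_pos: [0.4717, -0.0698, 0.0431]
ee_rot: [0.0, 0.303, 0.953, 0.0]
ft_force: [-0.5, 0.2, -1.9]
width: 0.062
```

drive_tool:
  series:
    - {"translation": [0, 0, 0.5], "turn": [0, 0, 0], "gripper": 55}
    - {"translation": [0, 0, 0.5], "turn": [0, 0, 0], "gripper": 55}
    - {"translation": [0, 0, 0.5], "turn": [0, 0, 0], "gripper": 55}
    - {"translation": [0, 0, 0], "turn": [0, 0, 0], "gripper": 55}
    - {"translation": [0, 0, 0], "turn": [0, 0, 0], "gripper": 55}
    - {"translation": [0, 0, 0], "turn": [0, 0, 0], "gripper": 55}
    - {"translation": [0, 0, 0], "turn": [0, 0, 0], "gripper": 55}
    - {"translation": [0, 0, 0], "turn": [0, 0, 0], "gripper": 55}

```text
clock: 8.67
tool_pos: [0.4717, -0.0698, 0.0423]
ee_rot: [0.0, 0.303, 0.953, 0.0]
ft_force: [-3.9, 0.5, 11.4]
width: 0.0621
```

drive_tool:
  series:
    - {"translation": [0, 0, -0.5], "turn": [0, 0, 0], "gripper": 55}
    - {"translation": [0, 0, 0], "turn": [0, 0, 0], "gripper": 70}
    - {"translation": [0, 0, 0], "turn": [0, 0, 0], "gripper": 87}
    - {"translation": [0, 0, 0], "turn": [0, 0, 0], "gripper": 87}
    - {"translation": [0, 0, 0], "turn": [0, 0, 0], "gripper": 87}
    - {"translation": [0, 0, -10], "turn": [0, 0, 0], "gripper": 87}
    - {"translation": [0, 0, -25], "turn": [0, 0, 0], "gripper": 87}
    - {"translation": [0, 0, -30], "turn": [0, 0, 0], "gripper": 87}

```text
clock: 9.33
tool_pos: [0.4703, -0.07, 0.107]
ee_rot: [-0.002, 0.303, 0.953, -0.001]
ft_force: [0.1, 0.6, 1.1]
width: 0.0869
```

Run:
```python
from h import *
rows([.56,-0.14,.23],np.radians(74),7)
```

```text
dist mm [ 89.7 -70.  123. ] turn deg [ -0.13  -0.18 -19.26] step 23.9
{"translation": [-16.2, -0.8, -17.6] , "turn": [-0.02, -0.03, -2.75] }
{"translation": [-16.1, -1.6, -17.6] , "turn": [-0.02, -0.03, -2.75] }
{"translation": [-16.1, -2.4, -17.6] , "turn": [-0.02, -0.03, -2.75] }
{"translation": [-15.9, -3.1, -17.6] , "turn": [-0.02, -0.03, -2.75] }
{"translation": [-15.8, -3.9, -17.6] , "turn": [-0.02, -0.03, -2.75] }
{"translation": [-15.6, -4.6, -17.6] , "turn": [-0.02, -0.03, -2.75] }
{"translation": [-15.3, -5.4, -17.6] , "turn": [-0.02, -0.03, -2.75] }
```

drive_tool:
  series:
    - {"translation": [0, 0, -18], "turn": [0, 0, -2], "gripper": 87}
    - {"translation": [-10, -1, -20], "turn": [0, 0, -3], "gripper": 87}
    - {"translation": [-15, -1, -20], "turn": [0, 0, -4], "gripper": 87}
    - {"translation": [-15, -2, -20], "turn": [0, 0, -4], "gripper": 87}
    - {"translation": [-15, -3, -20], "turn": [0, 0, -4], "gripper": 87}
    - {"translation": [-15, -4, -20], "turn": [0, 0, -4], "gripper": 87}
    - {"translation": [-10, -3, -15], "turn": [0, 0, -3], "gripper": 87}
    - {"translation": [0, 0, 0], "turn": [0, 0, 0], "gripper": 87}

```text
clock: 10.0
tool_pos: [0.5418, -0.1171, 0.2437]
ee_rot: [0.003, 0.097, 0.995, -0.0]
ft_force: [0.1, -0.1, -0.6]
width: 0.087
```

View pics/w_5.png

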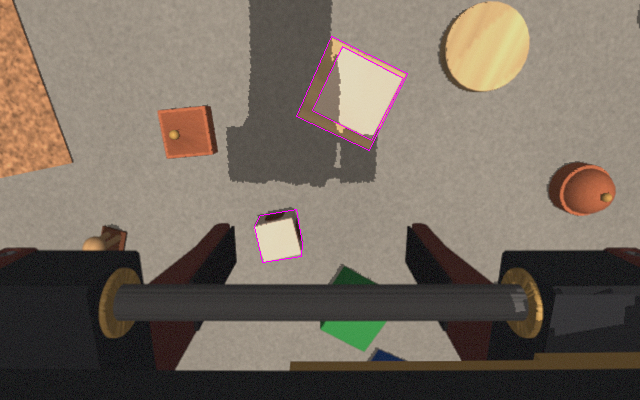

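Run:
```python
from h import *
rows([.6123,-0.1821,.085],-0.0271+np.pi/2,8)
```

```text
dist mm [  74.3  -67.4 -154.1] turn deg [ 0.01 -0.11 -9.76] step 23.0
{"translation": [-10.8, -6.4, 19.2] , "turn": [0.0, -0.01, -1.22] }
{"translation": [-10.6, -6.7, 19.2] , "turn": [0.0, -0.01, -1.22] }
{"translation": [-10.5, -6.9, 19.2] , "turn": [0.0, -0.01, -1.22] }
{"translation": [-10.3, -7.1, 19.2] , "turn": [0.0, -0.01, -1.22] }
{"translation": [-10.2, -7.3, 19.2] , "turn": [0.0, -0.01, -1.22] }
{"translation": [-10.0, -7.5, 19.3] , "turn": [0.0, -0.01, -1.22] }
{"translation": [-9.9, -7.8, 19.3] , "turn": [0.0, -0.01, -1.22] }
{"translation": [-9.7, -8.0, 19.3] , "turn": [0.0, -0.01, -1.22] }
```

drive_tool:
  series:
    - {"translation": [-9, -6, 17], "turn": [0, 0, -1.2], "gripper": 87}
    - {"translation": [-13, -8, 22], "turn": [0, 0, -1.5], "gripper": 87}
    - {"translation": [-13, -8, 23], "turn": [0, 0, -1.5], "gripper": 87}
    - {"translation": [-12, -9, 23], "turn": [0, 0, -1.5], "gripper": 87}
    - {"translation": [-12, -9, 23], "turn": [0, 0, -1.5], "gripper": 87}
    - {"translation": [-12, -9, 23], "turn": [0, 0, -1.5], "gripper": 87}
    - {"translation": [-8, -6, 15], "turn": [0, 0, -1], "gripper": 87}
    - {"translation": [-3, -2, 8], "turn": [0, 0, 0], "gripper": 87}

```text
clock: 10.87
tool_pos: [0.6122, -0.1817, 0.0825]
ee_rot: [-0.002, 0.014, 1.0, 0.0]
ft_force: [-0.6, -0.3, -0.6]
width: 0.087
```

```bash
python3 w.py 6 small_storey
python3 - <<'E'
from h import *
rows([.6123,-0.1821,.008],-0.0271+np.pi/2,1)
E
```

```text
[ 0.6120773  -0.18154178  0.08212815]
small_storey 0.95 [ 0.6111 -0.1826  0.042 ] err 0.067 border False
dist mm [  0.1  -0.9 -75.8] turn deg [ 0.03 -0.25 -0.07] step 75.8
{"translation": [-0.4, -1.0, 75.8] , "turn": [0.03, -0.25, -0.07] }
```

View pics/w_6.png

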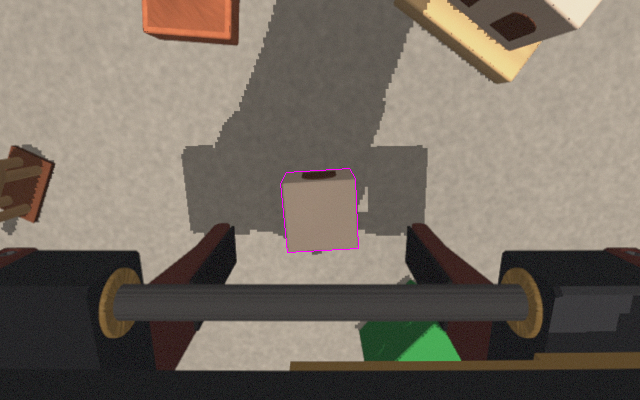

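drive_tool:
  series:
    - {"translation": [1, -0.9, 15], "turn": [0, 0, -2], "gripper": 87}
    - {"translation": [0, 0, 20], "turn": [0, 0, -2], "gripper": 87}
    - {"translation": [0, 0, 20], "turn": [0, 0, 0], "gripper": 87}
    - {"translation": [0, 0, 14], "turn": [0, 0, 0], "gripper": 87}
    - {"translation": [0, 0, 4], "turn": [0, 0, 0], "gripper": 87}
    - {"translation": [0, 0, 0], "turn": [0, 0, 0], "gripper": 60}
    - {"translation": [0, 0, 0], "turn": [0, 0, 0], "gripper": 38}
    - {"translation": [0, 0, 0], "turn": [0, 0, 0], "gripper": 38}
  newtons: 15

```text
clock: 11.63
tool_pos: [0.6137, -0.1827, 0.0144]
ee_rot: [0.001, -0.021, 1.0, -0.0]
ft_force: [-0.2, 0.1, 0.0]
width: 0.0703
```

drive_tool:
  series:
    - {"translation": [0, 0, 0], "turn": [0, 0, 0], "gripper": 38}
    - {"translation": [0, 0, 0], "turn": [0, 0, 0], "gripper": 38}
    - {"translation": [0, 0, 0], "turn": [0, 0, 0], "gripper": 38}
    - {"translation": [0, 0, 0], "turn": [0, 0, 0], "gripper": 38}
    - {"translation": [0, 0, 0], "turn": [0, 0, 0], "gripper": 38}
    - {"translation": [0, 0, 0], "turn": [0, 0, 0], "gripper": 38}
    - {"translation": [0, 0, 0], "turn": [0, 0, 0], "gripper": 38}
    - {"translation": [0, 0, 0], "turn": [0, 0, 0], "gripper": 38}

```text
clock: 12.3
tool_pos: [0.6131, -0.1825, 0.0135]
ee_rot: [0.0, -0.022, 1.0, 0.0]
ft_force: [-0.5, 0.1, 5.2]
width: 0.0463
```

drive_tool:
  series:
    - {"translation": [0, 0, -8], "turn": [0, 0, 0], "gripper": 38}
    - {"translation": [0, 0, -18], "turn": [0, 0, 0], "gripper": 38}
    - {"translation": [0, 0, -25], "turn": [0, 0, 2], "gripper": 38}
    - {"translation": [0, 0, -28], "turn": [0, 0, 3], "gripper": 38}
    - {"translation": [0, 0, -25], "turn": [0, 0, 4], "gripper": 38}
    - {"translation": [0, 0, -12], "turn": [0, 0, 4], "gripper": 38}
    - {"translation": [0, 0, -4], "turn": [0, 0, 4], "gripper": 38}
    - {"translation": [0, 0, 0], "turn": [0, 0, 2], "gripper": 38}

```text
clock: 12.97
tool_pos: [0.6135, -0.1828, 0.135]
ee_rot: [0.001, 0.146, 0.989, -0.0]
ft_force: [0.2, 0.3, -0.9]
width: 0.0461
```

Run:
```python
from h import *
rows([.4709,-0.0697,.125],-0.635+np.pi/2,8)
```

```text
dist mm [-142.6  113.1  -10. ] turn deg [ 0.04  0.14 19.62] step 22.8
{"translation": [21.2, 8.4, 1.2] , "turn": [0.01, 0.02, 2.45] }
{"translation": [21.5, 7.5, 1.2] , "turn": [0.01, 0.02, 2.45] }
{"translation": [21.8, 6.6, 1.2] , "turn": [0.01, 0.02, 2.45] }
{"translation": [22.1, 5.6, 1.2] , "turn": [0.01, 0.02, 2.45] }
{"translation": [22.3, 4.7, 1.2] , "turn": [0.01, 0.02, 2.45] }
{"translation": [22.5, 3.7, 1.2] , "turn": [0.01, 0.02, 2.45] }
{"translation": [22.6, 2.7, 1.2] , "turn": [0.01, 0.02, 2.45] }
{"translation": [22.7, 1.8, 1.2] , "turn": [0.01, 0.02, 2.45] }
```

drive_tool:
  series:
    - {"translation": [15, 6, 1], "turn": [0, 0, 2], "gripper": 38}
    - {"translation": [26, 9, 1], "turn": [0, 0, 3], "gripper": 38}
    - {"translation": [27, 8, 1], "turn": [0, 0, 3], "gripper": 38}
    - {"translation": [27, 6, 2], "turn": [0, 0, 3], "gripper": 38}
    - {"translation": [27, 5, 1], "turn": [0, 0, 3], "gripper": 38}
    - {"translation": [27, 4, 1], "turn": [0, 0, 3], "gripper": 38}
    - {"translation": [18, 2, 1], "turn": [0, 0, 2], "gripper": 38}
    - {"translation": [8, 1, 1], "turn": [0, 0, 0.6], "gripper": 38}

```text
clock: 13.63
tool_pos: [0.4692, -0.0689, 0.124]
ee_rot: [-0.001, 0.31, 0.951, 0.0]
ft_force: [0.4, 0.2, -1.7]
width: 0.0461
```

```bash
STK="large_storey:.02:.47:-.07" python3 w.py 7
python3 - <<'E'
from h import *
rows([.4709,-0.0697,.0935],-0.635+np.pi/2,1)
E
```

```text
[ 0.46937705 -0.06860148  0.12386451]
STK large_storey 0.65 [ 0.4523 -0.0555  0.184 ] err 0.696
dist mm [ -0.1  -0.  -30.7] turn deg [ 0.03 -0.02  0.37] step 30.7
{"translation": [0.0, -0.1, 30.7] , "turn": [0.03, -0.02, 0.37] }
```

View pics/w_7.png

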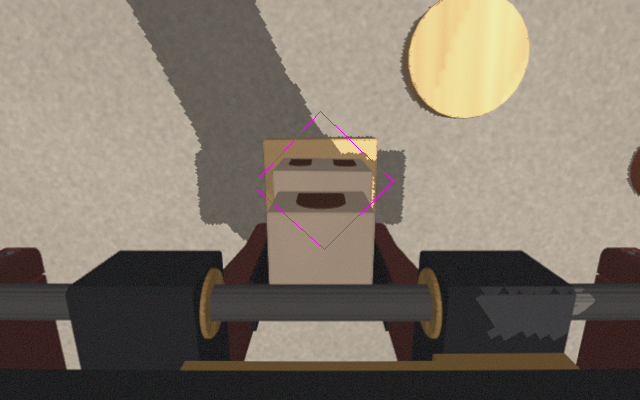

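Run:
```python
from h import *
import pickle
p,im,_=pickle.load(open('w_7.pkl','rb'))
Rt,t=toolR(); print(t)
def show(n,q,z):
    P=place(n,q,z); print(n,q,[tuple(u) for u in proj(p,P).round(0).astype(int)])
    return P
vis=im.copy()
for n,q,z in [('large_storey',(.4709,-.0697,-.635),.02),('square_plinth',(.4695,-.0696,-.62),0)]+[('small_storey',(*(np.array([.4694,-.0686])+o*Rt.as_matrix()[:2,0]),-.635),.1239-.0135) for o in(0,.002)]:
    P=show(n,q,z); 
    cv2.polylines(vis,[np.int32(proj(p,P)[[1,3,7,5]])],True,(0,255,0) if n!='small_storey' else (255,0,255),1)
cv2.imwrite('pics/v7.png',cv2.resize(vis[120:330,200:440],None,fx=3,fy=2.8))
```

```text
[ 0.47100636 -0.06965363  0.12424903]
large_storey (0.4709, -0.0697, -0.635) [(np.int64(282), np.int64(158)), (np.int64(271), np.int64(171)), (np.int64(361), np.int64(158)), (np.int64(372), np.int64(171)), (np.int64(284), np.int64(232)), (np.int64(274), np.int64(264)), (np.int64(358), np.int64(233)), (np.int64(368), np.int64(264))]
square_plinth (0.4695, -0.0696, -0.62) [(np.int64(266), np.int64(137)), (np.int64(262), np.int64(139)), (np.int64(374), np.int64(136)), (np.int64(378), np.int64(138)), (np.int64(271), np.int64(239)), (np.int64(267), np.int64(247)), (np.int64(371), np.int64(238)), (np.int64(375), np.int64(246))]
small_storey (np.float64(0.4694), np.float64(-0.0686), -0.635) [(np.int64(279), np.int64(192)), (np.int64(267), np.int64(215)), (np.int64(365), np.int64(193)), (np.int64(377), np.int64(215)), (np.int64(281), np.int64(271)), (np.int64(271), np.int64(312)), (np.int64(362), np.int64(272)), (np.int64(373), np.int64(313))]
small_storey (np.float64(0.4677822010029895), np.float64(-0.06742410641719648), -0.635) [(np.int64(279), np.int64(189)), (np.int64(267), np.int64(210)), (np.int64(365), np.int64(189)), (np.int64(378), np.int64(211)), (np.int64(281), np.int64(268)), (np.int64(271), np.int64(308)), (np.int64(362), np.int64(269)), (np.int64(373), np.int64(309))]
```

View pics/v7.png

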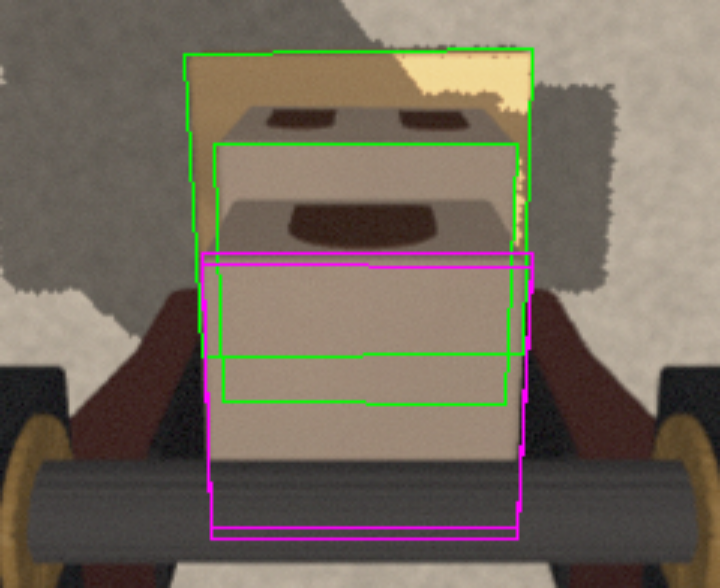

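drive_tool:
  series:
    - {"translation": [-1, 0, 5], "turn": [0, 0, 0.3], "gripper": 38}
    - {"translation": [-1, 0, 8], "turn": [0, 0, 0], "gripper": 38}
    - {"translation": [0, 0, 8], "turn": [0, 0, 0], "gripper": 38}
    - {"translation": [0, 0, 5], "turn": [0, 0, 0], "gripper": 38}
    - {"translation": [0, 0, 2], "turn": [0, 0, 0], "gripper": 38}
    - {"translation": [0, 0, 0], "turn": [0, 0, 0], "gripper": 38}
    - {"translation": [0, 0, 0], "turn": [0, 0, 0], "gripper": 38}
    - {"translation": [0, 0, 0], "turn": [0, 0, 0], "gripper": 38}

```text
clock: 14.4
tool_pos: [0.4732, -0.0719, 0.0961]
ee_rot: [0.0, 0.313, 0.95, -0.0]
ft_force: [0.7, 0.5, 0.1]
width: 0.0459
```

drive_tool:
  series:
    - {"translation": [0, 0, 0.5], "turn": [0, 0, 0], "gripper": 38}
    - {"translation": [0, 0, 0.5], "turn": [0, 0, 0], "gripper": 38}
    - {"translation": [0, 0, 0.5], "turn": [0, 0, 0], "gripper": 38}
    - {"translation": [0, 0, 0.5], "turn": [0, 0, 0], "gripper": 38}
    - {"translation": [0, 0, 0], "turn": [0, 0, 0], "gripper": 38}
    - {"translation": [0, 0, 0], "turn": [0, 0, 0], "gripper": 38}
    - {"translation": [0, 0, 0], "turn": [0, 0, 0], "gripper": 38}
    - {"translation": [0, 0, 0], "turn": [0, 0, 0], "gripper": 38}

```text
clock: 15.07
tool_pos: [0.4731, -0.0717, 0.0941]
ee_rot: [0.0, 0.313, 0.95, 0.0]
ft_force: [0.1, -0.2, -1.7]
width: 0.046
```

drive_tool:
  series:
    - {"translation": [0, 0, 0.3], "turn": [0, 0, 0], "gripper": 38}
    - {"translation": [0, 0, 0.3], "turn": [0, 0, 0], "gripper": 38}
    - {"translation": [0, 0, 0.3], "turn": [0, 0, 0], "gripper": 38}
    - {"translation": [0, 0, 0.3], "turn": [0, 0, 0], "gripper": 38}
    - {"translation": [0, 0, 0], "turn": [0, 0, 0], "gripper": 38}
    - {"translation": [0, 0, 0], "turn": [0, 0, 0], "gripper": 38}
    - {"translation": [0, 0, 0], "turn": [0, 0, 0], "gripper": 38}
    - {"translation": [0, 0, 0], "turn": [0, 0, 0], "gripper": 38}

```text
clock: 15.73
tool_pos: [0.4731, -0.0717, 0.0934]
ee_rot: [0.0, 0.313, 0.95, 0.0]
ft_force: [-3.6, 0.9, 8.9]
width: 0.0459
```

drive_tool:
  series:
    - {"translation": [0, 0, -0.4], "turn": [0, 0, 0], "gripper": 38}
    - {"translation": [0, 0, 0], "turn": [0, 0, 0], "gripper": 60}
    - {"translation": [0, 0, 0], "turn": [0, 0, 0], "gripper": 80}
    - {"translation": [0, 0, 0], "turn": [0, 0, 0], "gripper": 80}
    - {"translation": [0, 0, 0], "turn": [0, 0, 0], "gripper": 80}
    - {"translation": [0, 0, -10], "turn": [0, 0, 0], "gripper": 80}
    - {"translation": [0, 0, -25], "turn": [0, 0, 0], "gripper": 80}
    - {"translation": [0, 0, -30], "turn": [0, 0, 0], "gripper": 80}

```text
clock: 16.4
tool_pos: [0.4718, -0.0719, 0.1583]
ee_rot: [-0.002, 0.313, 0.95, -0.001]
ft_force: [0.3, -0.6, -0.8]
width: 0.0799
```

Run:
```python
from h import *
rows([.53,-0.19,.25],np.radians(80),7)
```

```text
dist mm [  58.2 -118.1   91.7] turn deg [ -0.13  -0.17 -26.47] step 22.9
{"translation": [-16.7, -8.7, -13.1] , "turn": [-0.02, -0.02, -3.78] }
{"translation": [-16.1, -9.7, -13.1] , "turn": [-0.02, -0.02, -3.78] }
{"translation": [-15.4, -10.8, -13.1] , "turn": [-0.02, -0.02, -3.78] }
{"translation": [-14.7, -11.8, -13.1] , "turn": [-0.02, -0.02, -3.78] }
{"translation": [-13.9, -12.7, -13.1] , "turn": [-0.02, -0.02, -3.78] }
{"translation": [-13.0, -13.6, -13.1] , "turn": [-0.02, -0.02, -3.78] }
{"translation": [-12.1, -14.4, -13.1] , "turn": [-0.02, -0.02, -3.78] }
```

drive_tool:
  series:
    - {"translation": [-10, -5, -14], "turn": [0, 0, -2], "gripper": 80}
    - {"translation": [-17, -9, -14], "turn": [0, 0, -4], "gripper": 80}
    - {"translation": [-16, -10, -14], "turn": [0, 0, -4], "gripper": 80}
    - {"translation": [-15, -12, -14], "turn": [0, 0, -4], "gripper": 80}
    - {"translation": [-14, -13, -14], "turn": [0, 0, -4], "gripper": 80}
    - {"translation": [-13, -14, -14], "turn": [0, 0, -4], "gripper": 80}
    - {"translation": [-9, -11, -8], "turn": [0, 0, -3], "gripper": 80}
    - {"translation": [-4, -5, 0], "turn": [0, 0, -1], "gripper": 80}

```text
clock: 17.07
tool_pos: [0.5297, -0.189, 0.253]
ee_rot: [0.002, 0.091, 0.996, -0.001]
ft_force: [0.0, 0.9, 0.1]
width: 0.0799
```

```bash
STK="large_storey:.02:.47:-.07 small_storey:.08:.471:-.07" python3 w.py 8 pyramid_roof
```

```text
[ 0.52951712 -0.18908697  0.25204221]
pyramid_roof 0.89 [ 0.4732 -0.2582 -0.1002] err 0.062 border False
STK large_storey 0.81 [ 0.4711 -0.0706 -0.6295] err 0.664
STK small_storey 0.63 [ 0.472  -0.0721 -0.6428] err 0.075
```

View pics/w_8.png

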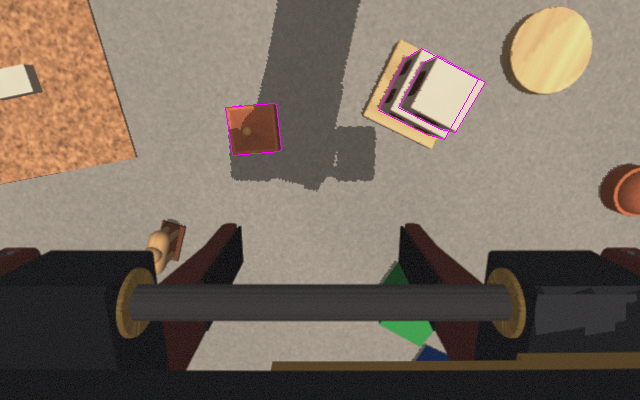

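Run:
```python
from h import *
rows([.4732,-0.2582,.085],-0.10+np.pi/2,8)
```

```text
dist mm [ -55.1  -72.3 -165.2] turn deg [ 0.01 -0.04 -4.77] step 23.6
{"translation": [5.1, -10.1, 20.7] , "turn": [0.0, -0.0, -0.6] }
{"translation": [5.2, -10.1, 20.7] , "turn": [0.0, -0.0, -0.6] }
{"translation": [5.3, -10.0, 20.7] , "turn": [0.0, -0.0, -0.6] }
{"translation": [5.4, -10.0, 20.7] , "turn": [0.0, -0.0, -0.6] }
{"translation": [5.5, -9.9, 20.7] , "turn": [0.0, -0.0, -0.6] }
{"translation": [5.6, -9.9, 20.7] , "turn": [0.0, -0.0, -0.6] }
{"translation": [5.7, -9.8, 20.7] , "turn": [0.0, -0.0, -0.6] }
{"translation": [5.8, -9.7, 20.7] , "turn": [0.0, -0.0, -0.6] }
```

drive_tool:
  series:
    - {"translation": [5, -10, 15], "turn": [0, 0, -0.6], "gripper": 87}
    - {"translation": [6, -12, 24], "turn": [0, 0, -0.7], "gripper": 87}
    - {"translation": [6, -12, 25], "turn": [0, 0, -0.7], "gripper": 87}
    - {"translation": [6, -12, 25], "turn": [0, 0, -0.7], "gripper": 87}
    - {"translation": [6, -11, 25], "turn": [0, 0, -0.7], "gripper": 87}
    - {"translation": [6, -11, 25], "turn": [0, 0, -0.7], "gripper": 87}
    - {"translation": [5, -8, 17], "turn": [0, 0, -0.7], "gripper": 87}
    - {"translation": [3, -3, 8], "turn": [0, 0, 0], "gripper": 87}

```text
clock: 17.93
tool_pos: [0.4723, -0.2577, 0.084]
ee_rot: [-0.002, 0.049, 0.999, 0.0]
ft_force: [0.2, 0.4, -0.8]
width: 0.0873
```

```bash
python3 w.py 9 pyramid_roof;python3 - <<'E'
from h import *
rows([.4732,-0.2582,.003],-0.10+np.pi/2,1)
E
```

```text
[ 0.47193357 -0.25773737  0.08374081]
pyramid_roof 0.75 [ 0.473  -0.2583 -0.1181] err 0.045 border False
dist mm [ -0.   -0.6 -82.2] turn deg [ 0.05 -0.17  0.01] step 82.2
{"translation": [-0.3, -0.7, 82.2] , "turn": [0.05, -0.17, 0.01] }
```

View pics/w_9.png

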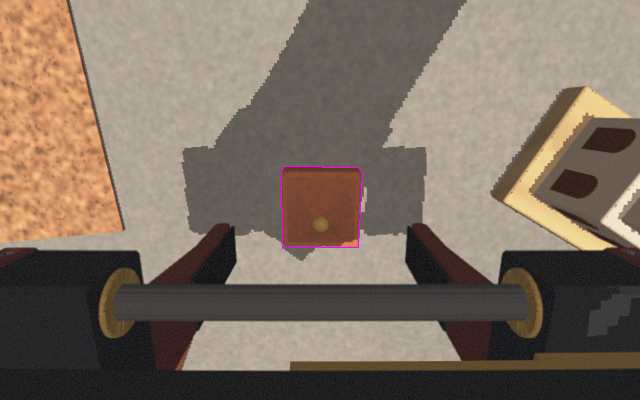

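drive_tool:
  series:
    - {"translation": [1, -0.6, 15], "turn": [0, 0, 0.5], "gripper": 87}
    - {"translation": [0, 0, 20], "turn": [0, 0, 0], "gripper": 87}
    - {"translation": [0, 0, 20], "turn": [0, 0, 0], "gripper": 87}
    - {"translation": [0, 0, 14], "turn": [0, 0, 0], "gripper": 87}
    - {"translation": [0, 0, 8], "turn": [0, 0, 0], "gripper": 87}
    - {"translation": [0, 0, 3], "turn": [0, 0, 0], "gripper": 87}
    - {"translation": [0, 0, 0], "turn": [0, 0, 0], "gripper": 87}
    - {"translation": [0, 0, 0], "turn": [0, 0, 0], "gripper": 87}

```text
clock: 18.7
tool_pos: [0.4744, -0.2587, 0.0072]
ee_rot: [0.001, 0.053, 0.999, -0.0]
ft_force: [0.5, -0.1, -0.3]
width: 0.087
```

drive_tool:
  series:
    - {"translation": [1, 0, 2], "turn": [0, 0, 0], "gripper": 87}
    - {"translation": [0, 0, 1.5], "turn": [0, 0, 0], "gripper": 87}
    - {"translation": [0, 0, 0], "turn": [0, 0, 0], "gripper": 70}
    - {"translation": [0, 0, 0], "turn": [0, 0, 0], "gripper": 46}
    - {"translation": [0, 0, 0], "turn": [0, 0, 0], "gripper": 46}
    - {"translation": [0, 0, 0], "turn": [0, 0, 0], "gripper": 46}
    - {"translation": [0, 0, 0], "turn": [0, 0, 0], "gripper": 46}
    - {"translation": [0, 0, 0], "turn": [0, 0, 0], "gripper": 46}

```text
clock: 19.37
tool_pos: [0.4727, -0.2585, 0.0028]
ee_rot: [0.0, 0.054, 0.999, 0.0]
ft_force: [0.0, 0.5, 2.0]
width: 0.0627
```

drive_tool:
  series:
    - {"translation": [0, 0, 0], "turn": [0, 0, 0], "gripper": 46}
    - {"translation": [0, 0, 0], "turn": [0, 0, 0], "gripper": 46}
    - {"translation": [0, 0, 0], "turn": [0, 0, 0], "gripper": 46}
    - {"translation": [0, 0, -5], "turn": [0, 0, 0], "gripper": 46}
    - {"translation": [0, 0, -10], "turn": [0, 0, 0], "gripper": 46}
    - {"translation": [0, 0, -15], "turn": [0, 0, 0], "gripper": 46}
    - {"translation": [0, 0, -15], "turn": [0, 0, 0], "gripper": 46}
    - {"translation": [0, 0, -15], "turn": [0, 0, 0], "gripper": 46}

```text
clock: 20.03
tool_pos: [0.4724, -0.2588, 0.064]
ee_rot: [-0.0, 0.054, 0.999, -0.0]
ft_force: [0.5, -0.4, -0.9]
width: 0.0625
```

Run:
```python
from h import *
cv2.imwrite('pics/w_10.png',capture('wrist'))
rows([.4720,-0.0715,.165],-0.64+np.pi/2,8)
```

```text
dist mm [ -1.8 188.1  98.4] turn deg [-0.    0.22 30.5 ] step 26.5
{"translation": [2.7, 23.3, -12.3] , "turn": [-0.0, 0.03, 3.81] }
{"translation": [4.3, 23.1, -12.3] , "turn": [-0.0, 0.03, 3.81] }
{"translation": [5.8, 22.8, -12.3] , "turn": [-0.0, 0.03, 3.81] }
{"translation": [7.3, 22.3, -12.3] , "turn": [-0.0, 0.03, 3.81] }
{"translation": [8.8, 21.8, -12.3] , "turn": [-0.0, 0.03, 3.81] }
{"translation": [10.2, 21.2, -12.3] , "turn": [-0.0, 0.03, 3.81] }
{"translation": [11.6, 20.5, -12.3] , "turn": [-0.0, 0.03, 3.81] }
{"translation": [12.9, 19.6, -12.3] , "turn": [-0.0, 0.03, 3.81] }
```

View pics/w_10.png

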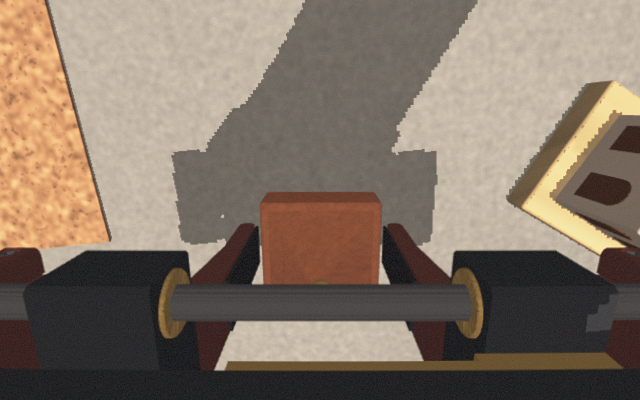

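Run:
```python
from h import *
print(sensors.read_state()['width'])
a=cv2.resize(capture('side')[200:310,220:350],None,fx=3,fy=3,interpolation=cv2.INTER_CUBIC)
b=cv2.resize(capture('scene')[170:260,150:280],None,fx=3,fy=3,interpolation=cv2.INTER_CUBIC)
b=cv2.copyMakeBorder(b,0,a.shape[0]-b.shape[0],0,0,cv2.BORDER_CONSTANT)
cv2.imwrite('pics/x11.png',np.hstack([a,b]))
```

```text
0.06284465663795842
```

View pics/x11.png

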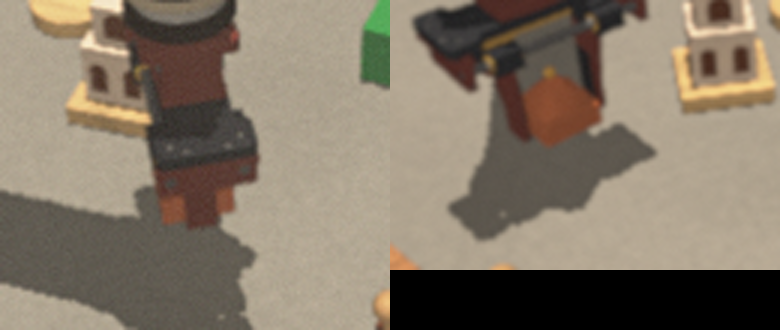

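drive_tool:
  series:
    - {"translation": [0, 5, -20], "turn": [0, 0, 2], "gripper": 46}
    - {"translation": [2, 14, -26], "turn": [0, 0, 4], "gripper": 46}
    - {"translation": [4, 24, -26], "turn": [0, 0, 4], "gripper": 46}
    - {"translation": [6, 29, -20], "turn": [0, 0, 4], "gripper": 46}
    - {"translation": [9, 29, -6], "turn": [0, 0, 4], "gripper": 46}
    - {"translation": [11, 28, 0], "turn": [0, 0, 4], "gripper": 46}
    - {"translation": [12, 24, 0], "turn": [0, 0, 4], "gripper": 46}
    - {"translation": [9, 12, 0], "turn": [0, 0, 2], "gripper": 46}

```text
clock: 20.85
tool_pos: [0.4788, -0.0799, 0.1601]
ee_rot: [-0.001, 0.294, 0.956, 0.0]
ft_force: [0.4, -0.2, -0.9]
width: 0.0625
```

Run:
```python
from h import *
print(toolR()[1])
rows([.4720,-0.0715,.150],-0.64+np.pi/2,8)
```

```text
[ 0.47882795 -0.07985931  0.16005169]
dist mm [ -6.8   8.4 -10.1] turn deg [ 0.02 -0.08  2.51] step 1.8
{"translation": [1.3, 0.4, 1.3] , "turn": [0.0, -0.01, 0.31] }
{"translation": [1.3, 0.4, 1.3] , "turn": [0.0, -0.01, 0.31] }
{"translation": [1.3, 0.4, 1.3] , "turn": [0.0, -0.01, 0.31] }
{"translation": [1.3, 0.4, 1.3] , "turn": [0.0, -0.01, 0.31] }
{"translation": [1.3, 0.4, 1.3] , "turn": [0.0, -0.01, 0.31] }
{"translation": [1.3, 0.3, 1.3] , "turn": [0.0, -0.01, 0.31] }
{"translation": [1.3, 0.3, 1.3] , "turn": [0.0, -0.01, 0.31] }
{"translation": [1.3, 0.3, 1.3] , "turn": [0.0, -0.01, 0.31] }
```

drive_tool:
  series:
    - {"translation": [3, 1, 3], "turn": [0, 0, 1], "gripper": 46}
    - {"translation": [4, 1, 4], "turn": [0, 0, 1], "gripper": 46}
    - {"translation": [2, 0, 3], "turn": [0, 0, 0.4], "gripper": 46}
    - {"translation": [0, 0, 0], "turn": [0, 0, 0], "gripper": 46}
    - {"translation": [0, 0, 0], "turn": [0, 0, 0], "gripper": 46}
    - {"translation": [0, 0, 0], "turn": [0, 0, 0], "gripper": 46}
    - {"translation": [0, 0, 0], "turn": [0, 0, 0], "gripper": 46}
    - {"translation": [0, 0, 0], "turn": [0, 0, 0], "gripper": 46}

```text
clock: 21.52
tool_pos: [0.4729, -0.0772, 0.1509]
ee_rot: [0.0, 0.314, 0.949, 0.0]
ft_force: [-0.7, 0.7, -0.6]
width: 0.0628
```

Run:
```python
from h import *
p=camera_params('wrist'); im=capture('wrist')
Rt,t=toolR(); print(t)
a=np.arctan2(Rt.as_matrix()[1,1],Rt.as_matrix()[0,1])-np.pi/2
vis=im.copy()
for n,q,z,c in [('small_storey',(.472,-.0718,-.64),.08,(0,255,0)),('pyramid_roof',(t[0],t[1],a),t[2]-.0028,(255,0,255)),('large_storey',(.471,-.07,-.635),.02,(255,255,0))]:
    P=place(n,q,z); cv2.polylines(vis,[np.int32(proj(p,P)[[1,3,7,5]])],True,c,1)
cv2.imwrite('pics/v12.png',cv2.resize(vis[100:330,200:440],None,fx=3,fy=2.6))
rows([.4720,-0.0718,.1228],-0.64+np.pi/2,1)
```

```text
[ 0.47287423 -0.07706887  0.15085033]
dist mm [ -0.9   5.3 -28.1] turn deg [0.01 0.02 0.11] step 28.6
{"translation": [3.8, 3.7, 28.0] , "turn": [0.01, 0.02, 0.11] }
```

View pics/v12.png

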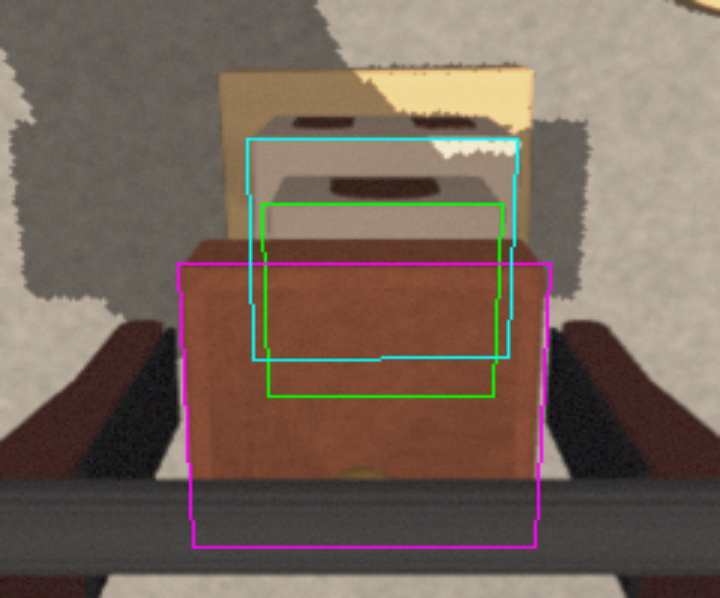

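drive_tool:
  series:
    - {"translation": [2, 2, 4], "turn": [0, 0, 0], "gripper": 46}
    - {"translation": [1.8, 1.7, 7], "turn": [0, 0, 0], "gripper": 46}
    - {"translation": [0, 0, 7], "turn": [0, 0, 0], "gripper": 46}
    - {"translation": [0, 0, 4], "turn": [0, 0, 0], "gripper": 46}
    - {"translation": [0, 0, 2], "turn": [0, 0, 0], "gripper": 46}
    - {"translation": [0, 0, 0], "turn": [0, 0, 0], "gripper": 46}
    - {"translation": [0, 0, 0], "turn": [0, 0, 0], "gripper": 46}
    - {"translation": [0, 0, 0], "turn": [0, 0, 0], "gripper": 46}

```text
clock: 22.23
tool_pos: [0.472, -0.0716, 0.1268]
ee_rot: [0.0, 0.314, 0.95, -0.0]
ft_force: [0.3, 0.4, 0.3]
width: 0.0623
```

drive_tool:
  series:
    - {"translation": [0, 0, 0.5], "turn": [0, 0, 0], "gripper": 46}
    - {"translation": [0, 0, 0.5], "turn": [0, 0, 0], "gripper": 46}
    - {"translation": [0, 0, 0.5], "turn": [0, 0, 0], "gripper": 46}
    - {"translation": [0, 0, 0.5], "turn": [0, 0, 0], "gripper": 46}
    - {"translation": [0, 0, 0.5], "turn": [0, 0, 0], "gripper": 46}
    - {"translation": [0, 0, 0.5], "turn": [0, 0, 0], "gripper": 46}
    - {"translation": [0, 0, 0], "turn": [0, 0, 0], "gripper": 46}
    - {"translation": [0, 0, 0], "turn": [0, 0, 0], "gripper": 46}

```text
clock: 22.9
tool_pos: [0.4719, -0.0714, 0.1237]
ee_rot: [-0.0, 0.313, 0.95, -0.0]
ft_force: [0.4, -0.4, -1.4]
width: 0.0626
```

drive_tool:
  series:
    - {"translation": [0, 0, 0.3], "turn": [0, 0, 0], "gripper": 46}
    - {"translation": [0, 0, 0.3], "turn": [0, 0, 0], "gripper": 46}
    - {"translation": [0, 0, 0.3], "turn": [0, 0, 0], "gripper": 46}
    - {"translation": [0, 0, 0.3], "turn": [0, 0, 0], "gripper": 46}
    - {"translation": [0, 0, 0], "turn": [0, 0, 0], "gripper": 46}
    - {"translation": [0, 0, 0], "turn": [0, 0, 0], "gripper": 46}
    - {"translation": [0, 0, 0], "turn": [0, 0, 0], "gripper": 46}
    - {"translation": [0, 0, 0], "turn": [0, 0, 0], "gripper": 46}

```text
clock: 23.57
tool_pos: [0.472, -0.0715, 0.1227]
ee_rot: [0.0, 0.313, 0.95, 0.0]
ft_force: [-1.9, -0.7, 4.8]
width: 0.0627
```

drive_tool:
  series:
    - {"translation": [0, 0, -0.2], "turn": [0, 0, 0], "gripper": 46}
    - {"translation": [0, 0, 0], "turn": [0, 0, 0], "gripper": 70}
    - {"translation": [0, 0, 0], "turn": [0, 0, 0], "gripper": 87}
    - {"translation": [0, 0, 0], "turn": [0, 0, 0], "gripper": 87}
    - {"translation": [0, 0, 0], "turn": [0, 0, 0], "gripper": 87}
    - {"translation": [0, 0, -8], "turn": [0, 0, 0], "gripper": 87}
    - {"translation": [0, 0, -22], "turn": [0, 0, 0], "gripper": 87}
    - {"translation": [0, 0, -30], "turn": [0, 0, 0], "gripper": 87}

```text
clock: 24.23
tool_pos: [0.4704, -0.0715, 0.1823]
ee_rot: [-0.002, 0.314, 0.95, -0.001]
ft_force: [-0.0, 0.1, 0.6]
width: 0.0869
```

Run:
```python
from h import *
rows([.50,0.13,.29],np.radians(80),8)
a=cv2.resize(capture('side')[130:260,220:350],None,fx=3,fy=3,interpolation=cv2.INTER_CUBIC)
b=cv2.resize(capture('scene')[110:240,200:330],None,fx=3,fy=3,interpolation=cv2.INTER_CUBIC)
cv2.imwrite('pics/x13.png',np.hstack([a,b]))
```

```text
dist mm [ 29.6 201.5 107.7] turn deg [ -0.15  -0.19 -26.56] step 28.8
{"translation": [12.1, 22.4, -13.5] , "turn": [-0.02, -0.02, -3.32] }
{"translation": [10.7, 23.1, -13.5] , "turn": [-0.02, -0.02, -3.32] }
{"translation": [9.4, 23.6, -13.5] , "turn": [-0.02, -0.02, -3.32] }
{"translation": [8.0, 24.2, -13.5] , "turn": [-0.02, -0.02, -3.32] }
{"translation": [6.6, 24.6, -13.5] , "turn": [-0.02, -0.02, -3.32] }
{"translation": [5.1, 24.9, -13.5] , "turn": [-0.02, -0.02, -3.32] }
{"translation": [3.7, 25.2, -13.5] , "turn": [-0.02, -0.02, -3.32] }
{"translation": [2.2, 25.4, -13.5] , "turn": [-0.02, -0.02, -3.32] }
```

View pics/x13.png

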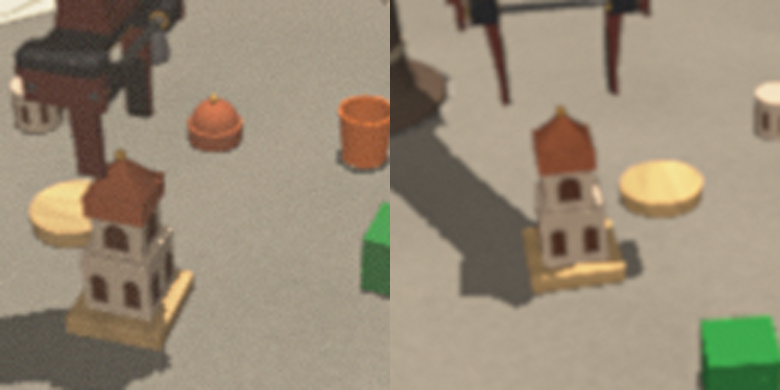

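Run:
```python
from h import *
print(sensors.read_state()['joint_positions'])
rows([.50,0.17,.27],np.radians(25),9)
```

```text
[-0.52329438  0.22042173  0.67399444  2.02048081 -0.17030329  0.94874731
  1.17027462]
dist mm [ 25.8 242.1  83.4] turn deg [ 0.29  0.2  28.42] step 28.6
{"translation": [13.7, 23.4, -9.2] , "turn": [0.03, 0.02, 3.16] }
{"translation": [15.0, 22.6, -9.2] , "turn": [0.03, 0.02, 3.16] }
{"translation": [16.2, 21.7, -9.2] , "turn": [0.03, 0.02, 3.16] }
{"translation": [17.3, 20.8, -9.3] , "turn": [0.03, 0.02, 3.16] }
{"translation": [18.5, 19.8, -9.3] , "turn": [0.03, 0.02, 3.16] }
{"translation": [19.5, 18.7, -9.3] , "turn": [0.03, 0.02, 3.16] }
{"translation": [20.5, 17.6, -9.3] , "turn": [0.03, 0.02, 3.16] }
{"translation": [21.5, 16.4, -9.3] , "turn": [0.03, 0.02, 3.16] }
{"translation": [22.4, 15.2, -9.3] , "turn": [0.03, 0.02, 3.16] }
```

drive_tool:
  series:
    - {"translation": [5, 8, -18], "turn": [0, 0, 2], "gripper": 87}
    - {"translation": [14, 24, -15], "turn": [0, 0, 4], "gripper": 87}
    - {"translation": [18, 26, -12], "turn": [0, 0, 4], "gripper": 87}
    - {"translation": [19, 25, -10], "turn": [0, 0, 4], "gripper": 87}
    - {"translation": [21, 23, -10], "turn": [0, 0, 4], "gripper": 87}
    - {"translation": [23, 22, -8], "turn": [0, 0, 4], "gripper": 87}
    - {"translation": [24, 20, -6], "turn": [0, 0, 4], "gripper": 87}
    - {"translation": [18, 12, 0], "turn": [0, 0, 2], "gripper": 87}

```text
clock: 25.0
tool_pos: [0.5024, 0.1459, 0.2629]
ee_rot: [0.0, 0.534, 0.845, 0.001]
ft_force: [0.3, -0.5, 0.1]
width: 0.0875
```

```bash
STK="pyramid_roof:.12:.472:-.0715" python3 w.py 14 round_plinth drum dome
```

```text
[0.50204338 0.14998219 0.26197143]
round_plinth 0.76 [0.4493 0.0797 0.2029] err 0.058 border False
drum 0.8 [0.4489 0.2867 0.3686] err 0.04 border True
dome 0.77 [0.628  0.1816 0.1388] err 0.085 border False
STK pyramid_roof 0.59 [ 0.4788 -0.0646 -0.0826] err 0.512
```

View pics/w_14.png

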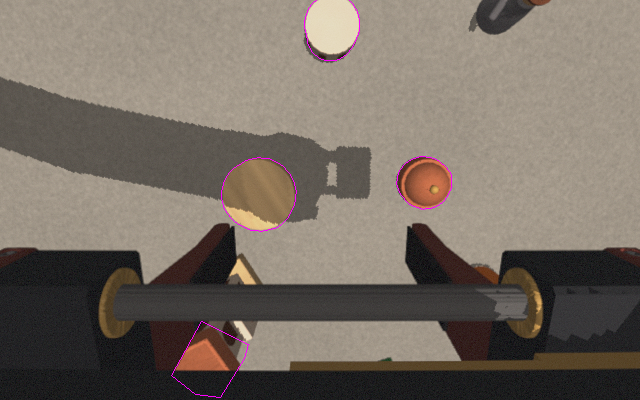

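Run:
```python
from h import *
rows([.4492,0.2862,.085],np.radians(25),8)
```

```text
dist mm [ -52.5  144.6 -176.5] turn deg [-0.04  0.03  0.47] step 29.3
{"translation": [19.2, 1.9, 22.1] , "turn": [-0.01, 0.0, 0.06] }
{"translation": [19.2, 1.8, 22.1] , "turn": [-0.01, 0.0, 0.06] }
{"translation": [19.2, 1.8, 22.1] , "turn": [-0.01, 0.0, 0.06] }
{"translation": [19.2, 1.8, 22.1] , "turn": [-0.01, 0.0, 0.06] }
{"translation": [19.2, 1.8, 22.1] , "turn": [-0.01, 0.0, 0.06] }
{"translation": [19.2, 1.8, 22.1] , "turn": [-0.01, 0.0, 0.06] }
{"translation": [19.2, 1.7, 22.1] , "turn": [-0.01, 0.0, 0.06] }
{"translation": [19.2, 1.7, 22.1] , "turn": [-0.01, 0.0, 0.06] }
```

drive_tool:
  series:
    - {"translation": [15, 2, 15], "turn": [0, 0, 0], "gripper": 87}
    - {"translation": [24, 2, 25], "turn": [0, 0, 0], "gripper": 87}
    - {"translation": [25, 2, 28], "turn": [0, 0, 0], "gripper": 87}
    - {"translation": [25, 2, 28], "turn": [0, 0, 0], "gripper": 87}
    - {"translation": [24, 2, 28], "turn": [0, 0, 0], "gripper": 87}
    - {"translation": [22, 2, 26], "turn": [0, 0, 0], "gripper": 87}
    - {"translation": [12, 2, 18], "turn": [0, 0, 0], "gripper": 87}
    - {"translation": [4, 0, 8], "turn": [0, 0, 0], "gripper": 87}

```text
clock: 25.92
tool_pos: [0.4479, 0.2849, 0.0834]
ee_rot: [-0.001, 0.533, 0.846, -0.002]
ft_force: [-0.5, -0.1, -0.1]
width: 0.0871
```

```bash
python3 w.py 15 drum
python3 - <<'E'
from h import *
rows([.4492,0.2862,.010],np.radians(25),1)
E
```

```text
[0.44794285 0.28438392 0.08322156]
drum 0.88 [ 0.4495  0.2871 -0.1851] err 0.055 border False
dist mm [  0.1   2.7 -74.8] turn deg [-0.14  0.07  0.45] step 74.8
{"translation": [2.5, 1.4, 74.8] , "turn": [-0.14, 0.07, 0.45] }
```

View pics/w_15.png

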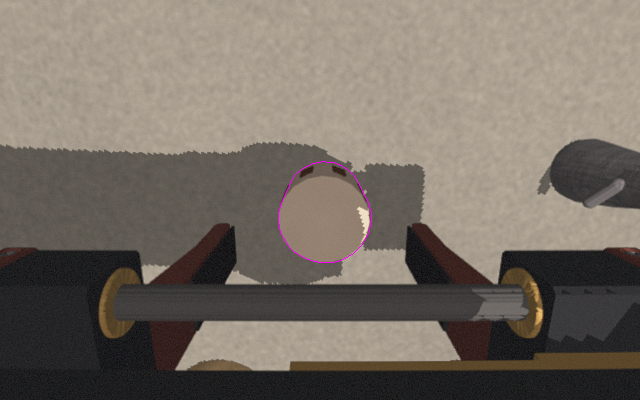

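drive_tool:
  series:
    - {"translation": [2, 1, 15], "turn": [0, 0, 0], "gripper": 87}
    - {"translation": [1, 0, 20], "turn": [0, 0, 0], "gripper": 87}
    - {"translation": [0, 0, 20], "turn": [0, 0, 0], "gripper": 87}
    - {"translation": [0, 0, 13], "turn": [0, 0, 0], "gripper": 87}
    - {"translation": [0, 0, 5], "turn": [0, 0, 0], "gripper": 87}
    - {"translation": [0, 0, 0], "turn": [0, 0, 0], "gripper": 87}
    - {"translation": [0, 0, 0], "turn": [0, 0, 0], "gripper": 87}
    - {"translation": [0, 0, 0], "turn": [0, 0, 0], "gripper": 87}

```text
clock: 26.68
tool_pos: [0.4504, 0.2879, 0.0142]
ee_rot: [0.0, 0.534, 0.845, 0.001]
ft_force: [0.4, 0.2, -0.4]
width: 0.0871
```

Run:
```python
from h import *
rows([.4495,0.2868,.013],None,1)
```

```text
dist mm [-0.9 -1.1 -1.2] turn deg [ 0.12 -0.02  0.  ] step 1.9
{"translation": [-0.6, -1.3, 1.2] , "turn": [0.12, -0.02, 0.0] }
```

Close on the drum.

drive_tool:
  series:
    - {"translation": [-0.5, -1.2, 1], "turn": [0, 0, 0], "gripper": 75}
    - {"translation": [0, 0, 0], "turn": [0, 0, 0], "gripper": 60}
    - {"translation": [0, 0, 0], "turn": [0, 0, 0], "gripper": 48}
    - {"translation": [0, 0, 0], "turn": [0, 0, 0], "gripper": 48}
    - {"translation": [0, 0, 0], "turn": [0, 0, 0], "gripper": 48}
    - {"translation": [0, 0, 0], "turn": [0, 0, 0], "gripper": 48}
    - {"translation": [0, 0, 0], "turn": [0, 0, 0], "gripper": 48}
    - {"translation": [0, 0, 0], "turn": [0, 0, 0], "gripper": 48}
  newtons: 20

```text
clock: 27.35
tool_pos: [0.4484, 0.2872, 0.0119]
ee_rot: [-0.0, 0.534, 0.846, 0.0]
ft_force: [-1.3, 0.2, 3.0]
width: 0.056
```

drive_tool:
  series:
    - {"translation": [0, 0, 0], "turn": [0, 0, 0], "gripper": 48}
    - {"translation": [0, 0, -5], "turn": [0, 0, 0], "gripper": 48}
    - {"translation": [0, 0, -12], "turn": [0, 0, 0], "gripper": 48}
    - {"translation": [0, 0, -18], "turn": [0, 0, 0], "gripper": 48}
    - {"translation": [0, 0, -18], "turn": [0, 0, 0], "gripper": 48}
    - {"translation": [0, 0, -12], "turn": [0, 0, 0], "gripper": 48}
    - {"translation": [0, 0, -5], "turn": [0, 0, 0], "gripper": 48}
    - {"translation": [0, 0, 0], "turn": [0, 0, 0], "gripper": 48}

```text
clock: 28.02
tool_pos: [0.4489, 0.2876, 0.0832]
ee_rot: [0.0, 0.534, 0.846, 0.001]
ft_force: [0.2, 0.3, -0.6]
width: 0.0556
```

Run:
```python
from h import *
rows([.4493,0.0797,.08],np.radians(25),8)
```

```text
dist mm [   0.4 -207.9   -3.2] turn deg [ 0.13 -0.05  0.47] step 26.0
{"translation": [-23.5, -11.1, 0.3] , "turn": [0.02, -0.01, 0.06] }
{"translation": [-23.5, -11.1, 0.4] , "turn": [0.02, -0.01, 0.06] }
{"translation": [-23.5, -11.1, 0.4] , "turn": [0.02, -0.01, 0.06] }
{"translation": [-23.5, -11.1, 0.4] , "turn": [0.02, -0.01, 0.06] }
{"translation": [-23.5, -11.0, 0.4] , "turn": [0.02, -0.01, 0.06] }
{"translation": [-23.5, -11.0, 0.4] , "turn": [0.02, -0.01, 0.06] }
{"translation": [-23.6, -11.0, 0.4] , "turn": [0.02, -0.01, 0.06] }
{"translation": [-23.6, -11.0, 0.4] , "turn": [0.02, -0.01, 0.06] }
```

drive_tool:
  series:
    - {"translation": [-14, -6, 0], "turn": [0, 0, 0], "gripper": 48}
    - {"translation": [-28, -13, 0], "turn": [0, 0, 0], "gripper": 48}
    - {"translation": [-31, -15, 0], "turn": [0, 0, 0], "gripper": 48}
    - {"translation": [-31, -15, 0], "turn": [0, 0, 0], "gripper": 48}
    - {"translation": [-31, -15, 0], "turn": [0, 0, 0], "gripper": 48}
    - {"translation": [-27, -13, 0], "turn": [0, 0, 0], "gripper": 48}
    - {"translation": [-18, -8, 0], "turn": [0, 0, 0], "gripper": 48}
    - {"translation": [-8, -3, 0], "turn": [0, 0, 0], "gripper": 48}

```text
clock: 28.68
tool_pos: [0.4484, 0.0752, 0.0811]
ee_rot: [-0.0, 0.536, 0.844, -0.001]
ft_force: [0.0, 0.1, -1.3]
width: 0.0557
```

drive_tool:
  series:
    - {"translation": [0, 0, 5], "turn": [0, 0, 0], "gripper": 48}
    - {"translation": [0, 0, 5], "turn": [0, 0, 0], "gripper": 48}
    - {"translation": [0, 0, 0], "turn": [0, 0, 0], "gripper": 48}
    - {"translation": [0, 0, 0], "turn": [0, 0, 0], "gripper": 48}
    - {"translation": [0, 0, 0], "turn": [0, 0, 0], "gripper": 48}
    - {"translation": [0, 0, 0], "turn": [0, 0, 0], "gripper": 48}
    - {"translation": [0, 0, 0], "turn": [0, 0, 0], "gripper": 48}
    - {"translation": [0, 0, 0], "turn": [0, 0, 0], "gripper": 48}

```text
clock: 29.35
tool_pos: [0.4498, 0.0799, 0.0718]
ee_rot: [0.0, 0.534, 0.846, 0.0]
ft_force: [-0.3, 0.3, -1.5]
width: 0.0557
```

```bash
cat > ov.py <<'E'
from h import *
import sys
# ov.py tag held dz  base:z:x:y:yaw ...
tag,held,dz=sys.argv[1],sys.argv[2],float(sys.argv[3])
p=camera_params('wrist'); im=capture('wrist'); Rt,t=toolR(); print('tcp',t)
a=np.arctan2(Rt.as_matrix()[1,1],Rt.as_matrix()[0,1])-np.pi/2
vis=im.copy()
L=[(held,(t[0],t[1],a),t[2]-dz,(255,0,255))]
for s in sys.argv[4:]:
    n,z,x,y,w=s.split(':'); L.append((n,(float(x),float(y),float(w)),float(z),(0,255,0)))
for n,q,z,c in L:
    h=cv2.convexHull(proj(p,place(n,q,z)).astype(np.float32)); cv2.polylines(vis,[np.int32(h)],True,c,1)
cv2.imwrite(f'pics/v{tag}.png',cv2.resize(vis[80:330,200:440],None,fx=3,fy=2.4))
E
python3 ov.py 16 drum .0119 round_plinth:0:.4493:.0797:0
python3 - <<'E'
from h import *
rows([.4493,0.0797,.032],np.radians(25),1)
E
```

```text
tcp [0.44976255 0.07975554 0.07182099]
dist mm [ -0.5  -0.1 -39.8] turn deg [ 0.01 -0.    0.49] step 39.8
{"translation": [0.1, -0.5, 39.8] , "turn": [0.01, -0.0, 0.49] }
```

View pics/v16.png

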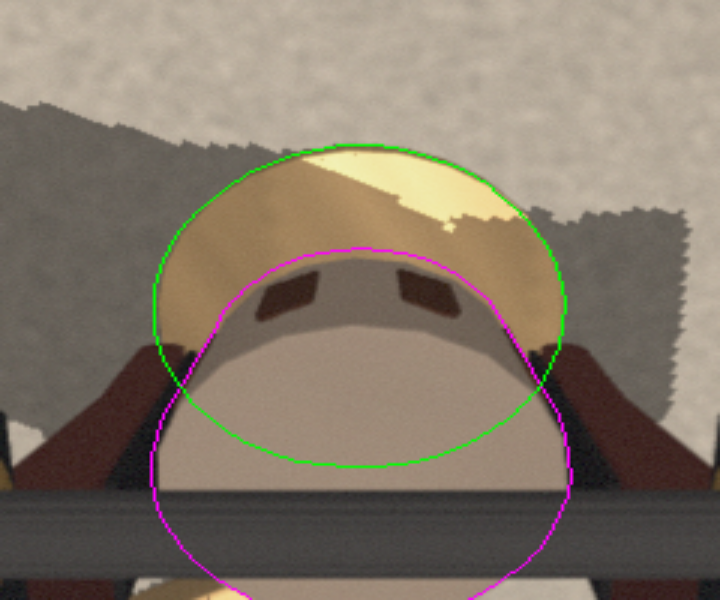

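drive_tool:
  series:
    - {"translation": [1, 0, 8], "turn": [0, 0, 0], "gripper": 48}
    - {"translation": [0.8, -0.4, 10], "turn": [0, 0, 0], "gripper": 48}
    - {"translation": [0, 0, 9], "turn": [0, 0, 0], "gripper": 48}
    - {"translation": [0, 0, 6], "turn": [0, 0, 0], "gripper": 48}
    - {"translation": [0, 0, 3], "turn": [0, 0, 0], "gripper": 48}
    - {"translation": [0, 0, 1], "turn": [0, 0, 0], "gripper": 48}
    - {"translation": [0, 0, 0], "turn": [0, 0, 0], "gripper": 48}
    - {"translation": [0, 0, 0], "turn": [0, 0, 0], "gripper": 48}

```text
clock: 30.07
tool_pos: [0.4487, 0.0808, 0.0348]
ee_rot: [0.0, 0.534, 0.845, 0.0]
ft_force: [0.6, 0.7, -1.3]
width: 0.0556
```

drive_tool:
  series:
    - {"translation": [0, 0, 0.5], "turn": [0, 0, 0], "gripper": 48}
    - {"translation": [0, 0, 0.5], "turn": [0, 0, 0], "gripper": 48}
    - {"translation": [0, 0, 0.5], "turn": [0, 0, 0], "gripper": 48}
    - {"translation": [0, 0, 0.5], "turn": [0, 0, 0], "gripper": 48}
    - {"translation": [0, 0, 0.5], "turn": [0, 0, 0], "gripper": 48}
    - {"translation": [0, 0, 0], "turn": [0, 0, 0], "gripper": 48}
    - {"translation": [0, 0, 0], "turn": [0, 0, 0], "gripper": 48}
    - {"translation": [0, 0, 0], "turn": [0, 0, 0], "gripper": 48}

```text
clock: 30.73
tool_pos: [0.4486, 0.0809, 0.0323]
ee_rot: [-0.0, 0.534, 0.846, 0.0]
ft_force: [0.7, 0.3, -2.1]
width: 0.056
```

drive_tool:
  series:
    - {"translation": [0, 0, 0.3], "turn": [0, 0, 0], "gripper": 48}
    - {"translation": [0, 0, 0.3], "turn": [0, 0, 0], "gripper": 48}
    - {"translation": [0, 0, 0.3], "turn": [0, 0, 0], "gripper": 48}
    - {"translation": [0, 0, 0.3], "turn": [0, 0, 0], "gripper": 48}
    - {"translation": [0, 0, 0], "turn": [0, 0, 0], "gripper": 48}
    - {"translation": [0, 0, 0], "turn": [0, 0, 0], "gripper": 48}
    - {"translation": [0, 0, 0], "turn": [0, 0, 0], "gripper": 48}
    - {"translation": [0, 0, 0], "turn": [0, 0, 0], "gripper": 48}

```text
clock: 31.4
tool_pos: [0.4486, 0.081, 0.0318]
ee_rot: [-0.0, 0.534, 0.846, 0.0]
ft_force: [-4.3, -1.0, 13.7]
width: 0.0556
```

Seated; release and lift.

drive_tool:
  series:
    - {"translation": [0, 0, -0.6], "turn": [0, 0, 0], "gripper": 48}
    - {"translation": [0, 0, 0], "turn": [0, 0, 0], "gripper": 70}
    - {"translation": [0, 0, 0], "turn": [0, 0, 0], "gripper": 87}
    - {"translation": [0, 0, 0], "turn": [0, 0, 0], "gripper": 87}
    - {"translation": [0, 0, 0], "turn": [0, 0, 0], "gripper": 87}
    - {"translation": [0, 0, -10], "turn": [0, 0, 0], "gripper": 87}
    - {"translation": [0, 0, -25], "turn": [0, 0, 0], "gripper": 87}
    - {"translation": [0, 0, -35], "turn": [0, 0, 0], "gripper": 87}

```text
clock: 32.07
tool_pos: [0.4469, 0.0801, 0.1012]
ee_rot: [-0.001, 0.534, 0.845, -0.002]
ft_force: [1.3, 0.7, 0.4]
width: 0.087
```

Run:
```python
from h import *
rows([.54,0.14,.25],np.radians(25),7)
```

```text
dist mm [ 93.1  59.9 148.8] turn deg [-0.28  0.03  0.44] step 26.5
{"translation": [2.0, 15.6, -21.3] , "turn": [-0.04, 0.0, 0.06] }
{"translation": [2.0, 15.6, -21.3] , "turn": [-0.04, 0.0, 0.06] }
{"translation": [2.0, 15.6, -21.3] , "turn": [-0.04, 0.0, 0.06] }
{"translation": [2.1, 15.6, -21.3] , "turn": [-0.04, 0.0, 0.06] }
{"translation": [2.1, 15.6, -21.3] , "turn": [-0.04, 0.0, 0.06] }
{"translation": [2.1, 15.6, -21.3] , "turn": [-0.04, 0.0, 0.06] }
{"translation": [2.1, 15.7, -21.3] , "turn": [-0.04, 0.0, 0.06] }
```

drive_tool:
  series:
    - {"translation": [0, 2, -20], "turn": [0, 0, 0], "gripper": 87}
    - {"translation": [2, 15, -24], "turn": [0, 0, 0], "gripper": 87}
    - {"translation": [3, 20, -24], "turn": [0, 0, 0], "gripper": 87}
    - {"translation": [3, 22, -24], "turn": [0, 0, 0], "gripper": 87}
    - {"translation": [3, 22, -24], "turn": [0, 0, 0], "gripper": 87}
    - {"translation": [2, 18, -20], "turn": [0, 0, 0], "gripper": 87}
    - {"translation": [1, 8, -8], "turn": [0, 0, 0], "gripper": 87}
    - {"translation": [0, 0, 0], "turn": [0, 0, 0], "gripper": 87}

```text
clock: 32.73
tool_pos: [0.5412, 0.1408, 0.2481]
ee_rot: [0.001, 0.533, 0.846, 0.002]
ft_force: [-1.0, -0.3, -0.3]
width: 0.0871
```

```bash
STK="drum:.02:.449:.08" python3 w.py 17 round_plinth dome
```

```text
[0.53966785 0.13969716 0.24651387]
round_plinth 0.84 [0.4489 0.0806 0.558 ] err 0.577 border False
dome 0.96 [0.6281 0.1811 0.0415] err 0.087 border False
STK drum 0.74 [0.4497 0.0805 0.3073] err 0.06
```

View pics/w_17.png

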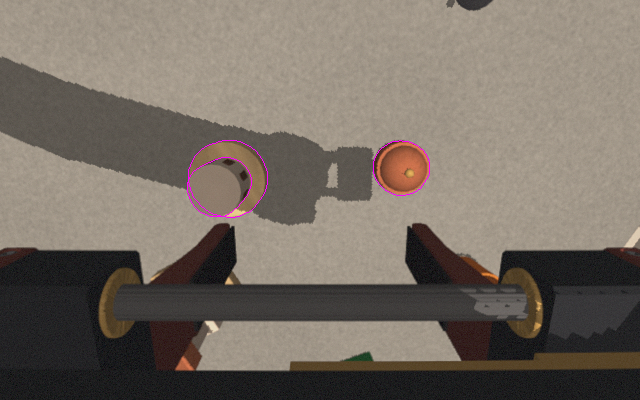

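Run:
```python
from h import *
rows([.6281,0.1812,.085],np.radians(25),8)
```

```text
dist mm [  90.2   42.4 -159.8] turn deg [-0.11 -0.01  0.42] step 23.5
{"translation": [-0.1, 12.5, 20.0] , "turn": [-0.01, -0.0, 0.05] }
{"translation": [-0.0, 12.5, 20.0] , "turn": [-0.01, -0.0, 0.05] }
{"translation": [-0.0, 12.5, 20.0] , "turn": [-0.01, -0.0, 0.05] }
{"translation": [-0.0, 12.5, 20.0] , "turn": [-0.01, -0.0, 0.05] }
{"translation": [-0.0, 12.5, 20.0] , "turn": [-0.01, -0.0, 0.05] }
{"translation": [0.0, 12.5, 20.0] , "turn": [-0.01, -0.0, 0.05] }
{"translation": [0.0, 12.5, 20.0] , "turn": [-0.01, -0.0, 0.05] }
{"translation": [0.0, 12.5, 20.0] , "turn": [-0.01, -0.0, 0.05] }
```

drive_tool:
  series:
    - {"translation": [0, 10, 15], "turn": [0, 0, 0], "gripper": 87}
    - {"translation": [0, 16, 23], "turn": [0, 0, 0], "gripper": 87}
    - {"translation": [0, 16, 25], "turn": [0, 0, 0], "gripper": 87}
    - {"translation": [0, 16, 25], "turn": [0, 0, 0], "gripper": 87}
    - {"translation": [0, 16, 25], "turn": [0, 0, 0], "gripper": 87}
    - {"translation": [0, 14, 24], "turn": [0, 0, 0], "gripper": 87}
    - {"translation": [0, 8, 15], "turn": [0, 0, 0], "gripper": 87}
    - {"translation": [0, 4, 8], "turn": [0, 0, 0], "gripper": 87}

```text
clock: 33.6
tool_pos: [0.6279, 0.182, 0.0823]
ee_rot: [-0.001, 0.534, 0.845, -0.002]
ft_force: [-1.0, -0.8, 0.6]
width: 0.0872
```

```bash
python3 w.py 18 dome
python3 - <<'E'
from h import *
rows([.6281,0.1812,.003],np.radians(25),1)
E
```

```text
[0.62798663 0.18201471 0.08197622]
dome 0.69 [0.6278 0.1816 0.1959] err 0.065 border False
dist mm [ -0.   -0.6 -80.7] turn deg [-0.22  0.01  0.44] step 80.7
{"translation": [-0.5, 0.0, 80.7] , "turn": [-0.22, 0.01, 0.44] }
```

View pics/w_18.png

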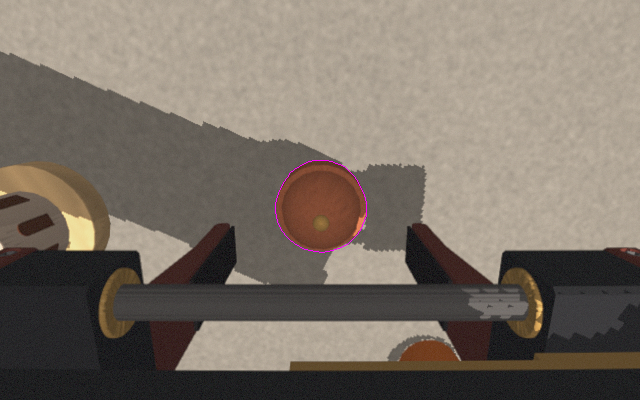

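drive_tool:
  series:
    - {"translation": [0, 0, 15], "turn": [0, 0, 0], "gripper": 87}
    - {"translation": [0, 0, 20], "turn": [0, 0, 0], "gripper": 87}
    - {"translation": [0, 0, 20], "turn": [0, 0, 0], "gripper": 87}
    - {"translation": [0, 0, 14], "turn": [0, 0, 0], "gripper": 87}
    - {"translation": [0, 0, 6], "turn": [0, 0, 0], "gripper": 87}
    - {"translation": [0, 0, 2], "turn": [0, 0, 0], "gripper": 87}
    - {"translation": [0, 0, 0], "turn": [0, 0, 0], "gripper": 87}
    - {"translation": [0, 0, 0], "turn": [0, 0, 0], "gripper": 87}

```text
clock: 34.37
tool_pos: [0.6301, 0.1826, 0.0098]
ee_rot: [0.0, 0.534, 0.846, 0.001]
ft_force: [1.1, -0.5, 0.6]
width: 0.0876
```

Run:
```python
from h import *
rows([.6279,0.1815,.003],None,1)
```

```text
dist mm [-2.2 -1.1 -6.8] turn deg [ 0.09  0.01 -0.  ] step 7.3
{"translation": [-0.0, -2.5, 6.8] , "turn": [0.09, 0.01, -0.0] }
```

drive_tool:
  series:
    - {"translation": [0, -1.5, 3], "turn": [0, 0, 0], "gripper": 87}
    - {"translation": [0, -1, 3], "turn": [0, 0, 0], "gripper": 87}
    - {"translation": [0, 0, 0.5], "turn": [0, 0, 0], "gripper": 78}
    - {"translation": [0, 0, 0], "turn": [0, 0, 0], "gripper": 65}
    - {"translation": [0, 0, 0], "turn": [0, 0, 0], "gripper": 54}
    - {"translation": [0, 0, 0], "turn": [0, 0, 0], "gripper": 54}
    - {"translation": [0, 0, 0], "turn": [0, 0, 0], "gripper": 54}
    - {"translation": [0, 0, 0], "turn": [0, 0, 0], "gripper": 54}
  newtons: 15

```text
clock: 35.03
tool_pos: [0.6273, 0.1815, 0.0022]
ee_rot: [0.0, 0.534, 0.846, 0.0]
ft_force: [0.1, -0.9, 0.4]
width: 0.0617
```

drive_tool:
  series:
    - {"translation": [0, 0, 0], "turn": [0, 0, 0], "gripper": 54}
    - {"translation": [0, 0, 0], "turn": [0, 0, 0], "gripper": 54}
    - {"translation": [0, 0, -5], "turn": [0, 0, 0], "gripper": 54}
    - {"translation": [0, 0, -15], "turn": [0, 0, 0], "gripper": 54}
    - {"translation": [0, 0, -25], "turn": [0, 0, 0], "gripper": 54}
    - {"translation": [0, 0, -30], "turn": [0, 0, 0], "gripper": 54}
    - {"translation": [0, 0, -25], "turn": [0, 0, 0], "gripper": 54}
    - {"translation": [0, 0, -15], "turn": [0, 0, 0], "gripper": 54}

```text
clock: 35.7
tool_pos: [0.6285, 0.1814, 0.1215]
ee_rot: [0.001, 0.534, 0.845, 0.002]
ft_force: [-0.1, -0.4, -0.4]
width: 0.0615
```

Run:
```python
from h import *
rows([.4497,0.0805,.110],np.radians(25),8)
```

```text
dist mm [-178.8 -100.9  -11.5] turn deg [0.23 0.02 0.43] step 25.7
{"translation": [-1.8, -25.6, 1.3] , "turn": [0.03, 0.0, 0.05] }
{"translation": [-1.8, -25.6, 1.4] , "turn": [0.03, 0.0, 0.05] }
{"translation": [-1.8, -25.6, 1.4] , "turn": [0.03, 0.0, 0.05] }
{"translation": [-1.9, -25.6, 1.4] , "turn": [0.03, 0.0, 0.05] }
{"translation": [-1.9, -25.6, 1.4] , "turn": [0.03, 0.0, 0.05] }
{"translation": [-1.9, -25.6, 1.4] , "turn": [0.03, 0.0, 0.05] }
{"translation": [-1.9, -25.6, 1.4] , "turn": [0.03, 0.0, 0.05] }
{"translation": [-2.0, -25.6, 1.4] , "turn": [0.03, 0.0, 0.05] }
```

drive_tool:
  series:
    - {"translation": [-1, -15, 0], "turn": [0, 0, 0], "gripper": 54}
    - {"translation": [-2, -28, 0], "turn": [0, 0, 0], "gripper": 54}
    - {"translation": [-2, -34, 0], "turn": [0, 0, 0], "gripper": 54}
    - {"translation": [-2, -34, 0], "turn": [0, 0, 0], "gripper": 54}
    - {"translation": [-2, -34, 0], "turn": [0, 0, 0], "gripper": 54}
    - {"translation": [-2, -30, 0], "turn": [0, 0, 0], "gripper": 54}
    - {"translation": [-2, -20, 0], "turn": [0, 0, 0], "gripper": 54}
    - {"translation": [-2, -10, 0], "turn": [0, 0, 0], "gripper": 54}

```text
clock: 36.37
tool_pos: [0.4462, 0.0786, 0.118]
ee_rot: [-0.001, 0.534, 0.845, 0.0]
ft_force: [-0.0, -0.1, -1.3]
width: 0.0616
```

drive_tool:
  series:
    - {"translation": [0, 0, 5], "turn": [0, 0, 0], "gripper": 54}
    - {"translation": [0, 0, 5], "turn": [0, 0, 0], "gripper": 54}
    - {"translation": [0, 0, 3], "turn": [0, 0, 0], "gripper": 54}
    - {"translation": [0, 0, 0], "turn": [0, 0, 0], "gripper": 54}
    - {"translation": [0, 0, 0], "turn": [0, 0, 0], "gripper": 54}
    - {"translation": [0, 0, 0], "turn": [0, 0, 0], "gripper": 54}
    - {"translation": [0, 0, 0], "turn": [0, 0, 0], "gripper": 54}
    - {"translation": [0, 0, 0], "turn": [0, 0, 0], "gripper": 54}

```text
clock: 37.03
tool_pos: [0.4488, 0.0799, 0.1041]
ee_rot: [0.0, 0.534, 0.846, -0.0]
ft_force: [0.4, -0.2, -1.5]
width: 0.0611
```

```bash
python3 ov.py 19 dome .0022 round_plinth:0:.4493:.0797:0 drum:.02:.4497:.0805:0
python3 - <<'E'
from h import *
rows([.4497,0.0805,.0722],np.radians(25),1)
E
```

```text
tcp [0.44872706 0.07985294 0.10415328]
dist mm [  1.    0.6 -32. ] turn deg [0.   0.   0.46] step 32.0
{"translation": [0.2, 1.2, 32.0] , "turn": [0.0, 0.0, 0.46] }
```

View pics/v19.png

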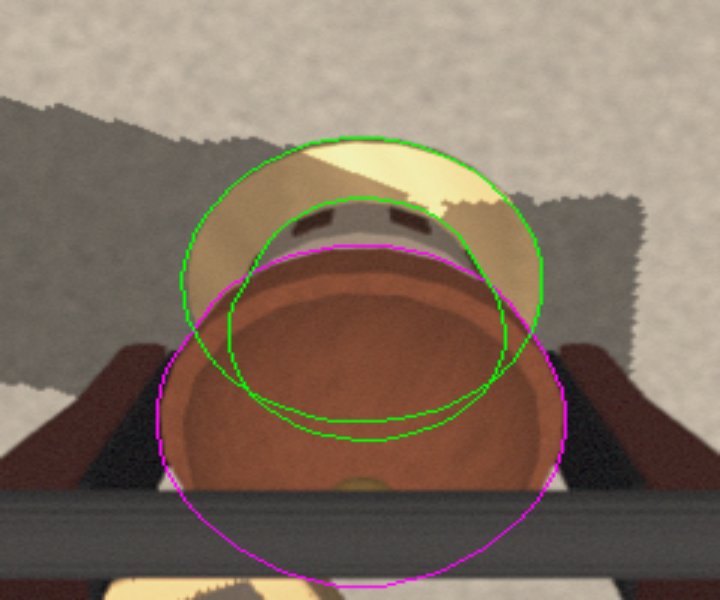

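drive_tool:
  series:
    - {"translation": [0, 1, 5], "turn": [0, 0, 0], "gripper": 54}
    - {"translation": [0, 0, 8], "turn": [0, 0, 0], "gripper": 54}
    - {"translation": [0, 0, 8], "turn": [0, 0, 0], "gripper": 54}
    - {"translation": [0, 0, 5], "turn": [0, 0, 0], "gripper": 54}
    - {"translation": [0, 0, 2], "turn": [0, 0, 0], "gripper": 54}
    - {"translation": [0, 0, 0], "turn": [0, 0, 0], "gripper": 54}
    - {"translation": [0, 0, 0], "turn": [0, 0, 0], "gripper": 54}
    - {"translation": [0, 0, 0], "turn": [0, 0, 0], "gripper": 54}

```text
clock: 37.75
tool_pos: [0.4496, 0.0802, 0.0763]
ee_rot: [0.0, 0.534, 0.846, 0.0]
ft_force: [-0.6, -0.2, -1.3]
width: 0.0616
```

drive_tool:
  series:
    - {"translation": [0, 0, 0.6], "turn": [0, 0, 0], "gripper": 54}
    - {"translation": [0, 0, 0.6], "turn": [0, 0, 0], "gripper": 54}
    - {"translation": [0, 0, 0.6], "turn": [0, 0, 0], "gripper": 54}
    - {"translation": [0, 0, 0.6], "turn": [0, 0, 0], "gripper": 54}
    - {"translation": [0, 0, 0.6], "turn": [0, 0, 0], "gripper": 54}
    - {"translation": [0, 0, 0.3], "turn": [0, 0, 0], "gripper": 54}
    - {"translation": [0, 0, 0], "turn": [0, 0, 0], "gripper": 54}
    - {"translation": [0, 0, 0], "turn": [0, 0, 0], "gripper": 54}

```text
clock: 38.42
tool_pos: [0.4494, 0.0802, 0.0728]
ee_rot: [-0.0, 0.534, 0.846, -0.0]
ft_force: [0.1, -0.1, -0.3]
width: 0.0616
```

drive_tool:
  series:
    - {"translation": [0, 0, 0.3], "turn": [0, 0, 0], "gripper": 54}
    - {"translation": [0, 0, 0.3], "turn": [0, 0, 0], "gripper": 54}
    - {"translation": [0, 0, 0.3], "turn": [0, 0, 0], "gripper": 54}
    - {"translation": [0, 0, 0.3], "turn": [0, 0, 0], "gripper": 54}
    - {"translation": [0, 0, 0], "turn": [0, 0, 0], "gripper": 54}
    - {"translation": [0, 0, 0], "turn": [0, 0, 0], "gripper": 54}
    - {"translation": [0, 0, 0], "turn": [0, 0, 0], "gripper": 54}
    - {"translation": [0, 0, 0], "turn": [0, 0, 0], "gripper": 54}

```text
clock: 39.08
tool_pos: [0.4495, 0.0803, 0.0721]
ee_rot: [-0.0, 0.534, 0.846, 0.0]
ft_force: [-1.8, -0.4, 7.5]
width: 0.062
```

drive_tool:
  series:
    - {"translation": [0, 0, -0.4], "turn": [0, 0, 0], "gripper": 54}
    - {"translation": [0, 0, 0], "turn": [0, 0, 0], "gripper": 70}
    - {"translation": [0, 0, 0], "turn": [0, 0, 0], "gripper": 87}
    - {"translation": [0, 0, 0], "turn": [0, 0, 0], "gripper": 87}
    - {"translation": [0, 0, 0], "turn": [0, 0, 0], "gripper": 87}
    - {"translation": [0, 0, -10], "turn": [0, 0, 0], "gripper": 87}
    - {"translation": [0, 0, -25], "turn": [0, 0, 0], "gripper": 87}
    - {"translation": [0, 0, -30], "turn": [0, 0, 0], "gripper": 87}

```text
clock: 39.75
tool_pos: [0.4483, 0.0795, 0.1372]
ee_rot: [-0.001, 0.534, 0.845, -0.002]
ft_force: [1.3, 1.0, -0.4]
width: 0.0873
```

Run:
```python
from h import *
rows([.51,0.06,.32],np.radians(45),8)
```

```text
dist mm [ 61.7 -19.5 182.8] turn deg [ -0.22   0.   -19.58] step 24.2
{"translation": [-5.5, 5.8, -22.9] , "turn": [-0.03, 0.0, -2.45] }
{"translation": [-5.8, 5.6, -22.9] , "turn": [-0.03, 0.0, -2.45] }
{"translation": [-6.0, 5.4, -22.9] , "turn": [-0.03, 0.0, -2.45] }
{"translation": [-6.2, 5.1, -22.9] , "turn": [-0.03, 0.0, -2.45] }
{"translation": [-6.4, 4.9, -22.9] , "turn": [-0.03, 0.0, -2.45] }
{"translation": [-6.6, 4.6, -22.9] , "turn": [-0.03, 0.0, -2.45] }
{"translation": [-6.8, 4.3, -22.9] , "turn": [-0.03, 0.0, -2.45] }
{"translation": [-7.0, 4.0, -22.9] , "turn": [-0.03, 0.0, -2.45] }
```

drive_tool:
  series:
    - {"translation": [0, 0, -22], "turn": [0, 0, 0], "gripper": 87}
    - {"translation": [0, 0, -28], "turn": [0, 0, 0], "gripper": 87}
    - {"translation": [-6, 6, -28], "turn": [0, 0, -3], "gripper": 87}
    - {"translation": [-10, 8, -28], "turn": [0, 0, -4], "gripper": 87}
    - {"translation": [-11, 8, -28], "turn": [0, 0, -4], "gripper": 87}
    - {"translation": [-11, 7, -26], "turn": [0, 0, -4], "gripper": 87}
    - {"translation": [-8, 5, -14], "turn": [0, 0, -4], "gripper": 87}
    - {"translation": [-2, 1, -4], "turn": [0, 0, 0], "gripper": 87}

```text
clock: 40.42
tool_pos: [0.5072, 0.0583, 0.3182]
ee_rot: [0.002, 0.386, 0.922, 0.001]
ft_force: [-0.6, 0.1, -0.8]
width: 0.0873
```

```bash
STK="drum:.02:.449:.08 dome:.07:.449:.08 large_storey:.02:.471:-.07 pyramid_roof:.12:.472:-.0715" python3 w.py 20;  python3 - <<'E'
from h import *
im={c:capture(c) for c in('scene','side')}; P={c:camera_params(c) for c in im}
a=cv2.resize(im['side'][130:260,200:330],None,fx=3,fy=3,interpolation=cv2.INTER_CUBIC)
b=cv2.resize(im['scene'][110:240,210:340],None,fx=3,fy=3,interpolation=cv2.INTER_CUBIC)
cv2.imwrite('pics/x20.png',np.hstack([a,b])); cv2.imwrite('pics/sc20.png',im['scene'])
for n,z,q0 in [('pyramid_roof',.12,(.472,-.0715)),('dome',.07,(.449,.08))]:
    v=[]
    for c in im:
        d=finder.masks_of(c,n)
        if d: v.append((P[c],d[0]['region']))
    print(n,len(v),*[ (f[0].round(4),round(f[1],3)) for f in [fit(n,v,q0,z)]])
for n,q0 in [('coffee_cup',(.77,.09)),('shepherd',(.6055,.387)),('camel',(.594,-.4))]:
    d=finder.masks_of('scene',n); print(n,d and np.round(d[0]['location']))
E
```

```text
[0.50651276 0.058478   0.31715323]
STK dome 0.86 [ 4.501e-01  8.040e-02 -2.000e-04] err 0.052
STK large_storey 0.66 [ 0.4708 -0.069  -0.6183] err 0.517
STK pyramid_roof 0.75 [ 0.4719 -0.0716 -0.5954] err 0.518
pyramid_roof 2 (array([ 0.471 , -0.0718, -0.6782]), np.float64(0.176))
dome 2 (array([ 0.4475,  0.0797, -0.0448]), np.float64(0.231))
coffee_cup [378. 201.]
shepherd [288. 153.]
camel [190. 273.]
```

View pics/x20.png

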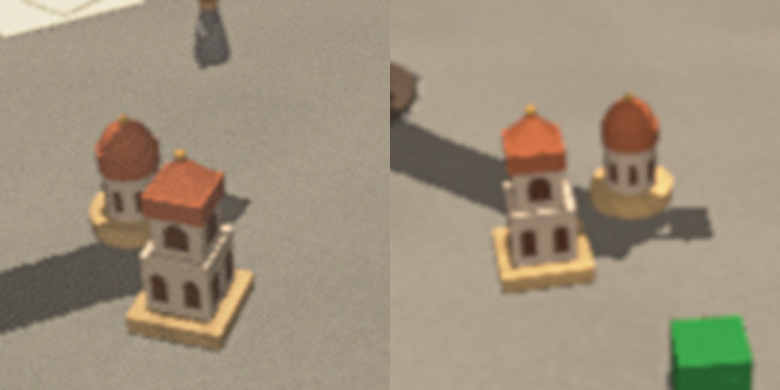

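View pics/w_20.png

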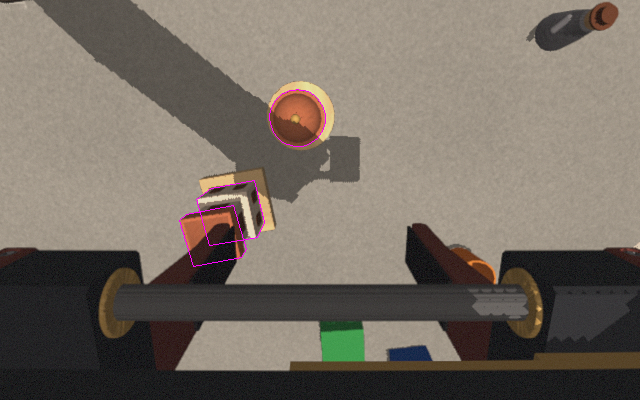

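```bash
python3 -c "
from bench import r,sensors
s=sensors.read_state(); print(s['clock'],s['ft_force']); print(r.job_done())"
```

```text
41.1167 [-0.09385251 -0.19974131 -0.10194934]
the job is handed in; nothing more can be done
None
```

Both buildings are up and I handed the job in at about 41 s, with the gripper open and clear of everything. No verdict is reported on hand-in.

**Tower:** the large storey, small storey and pyramid roof were each lowered until the force showed contact, then released. After release, the wrist camera put the large storey within about 2 mm of the plinth centre, and the small storey about 2 mm off the large one. The two-camera fit puts the roof about 1 mm off the small storey. It also shows the storeys and roof square with each other within about 0.06 rad.

**Turret:** the wrist camera puts the drum within about 1 mm of the round plinth's centre. It puts the dome within about 1 mm of the drum.

**Bystanders:** the last pictures show the shepherd and the coffee cup standing where they were. For the camel I relied on the finder alone, which placed it at its starting pixel in the scene picture.

Checks that disagreed or fell short:
- **Roof grip:** the gripper read 62.5 mm on the roof's 54 mm band, and I never found out why. The roof was held level and the model outline matched it in the wrist picture.
- **Turret view:** the scene and side cameras put the dome about 2.5 mm from where the wrist camera did, with a poorer fit.
- **Tower view:** fingers or upper pieces partly hid the tower in the last wrist picture, so those fits were poor. For the roof I relied on the scene and side cameras.
- **Shepherd finder:** in the scene picture the finder took the turret for the shepherd.
- **Drum:** the finder did not report the drum in the final wrist picture, so its position comes from the check just after it was released.

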